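Check the canister lids for warp and bin the bad ones

ROBOT

A 7-joint arm with a two-finger parallel gripper is mounted at the origin on the work surface. World frame = base frame: x ahead of the robot, y to its left, z up, the work surface at z = 0. Lengths are in m, angles in rad, forces in N, time in s.
With the tool pointing down it reaches from about 0.4 to 0.85 m from the base axis. Payload 4.4 kg.
Tool frame: the origin (TCP) lies at the very end of the fingers, on their centre line; the grasp point (between the pads) lies 19 mm behind it (grasp_offset is the z of the grasp point in the tool frame, in m); z points along the fingers, y is the line along which they close (so a half turn about z gives the same grasp; the last joint's range is limited). The gripper opens to 94 mm and grips with 3 to 60 N. Pads are 16 mm wide; open, the fingers measure 119 mm over their backs; the gripper's body (75 mm by 177 mm) begins 78 mm behind the grasp point.
Start: joints at [-1.243, 0.628, 0.038, 1.517, -0.027, 0.996, -0.02], TCP at [0.249, 0.6, 0.205] pointing down, gripper open.
Joint ranges: [-3.06, 3.06], [-0.37, 2.12], [-1.25, 1.32], [0.18, 2.47], [-1.1, 4.24], [0.23, 1.98], [-2.94, 2.94]. Speed limits (rad/s): [2.57, 2.57, 3.14, 3.14, 3.14, 3.14, 3.14].

INTERFACE

Orientations are given as a 3x3 rotation matrix whose columns are the frame's x, y, z axes.
In Python, from plant import state, capture, close_job, grasp_offset gives the robot as it stands. The module is installed in compiled form; this text tells all that it offers.
- The arm moves only by the shell command python3 -m jog 'ROWS' [FORCE]. ROWS is JSON, a list of rows, each an object with "rotation": the turn, a rotation vector about the tool's x, y, z in degrees, a list of three; "dp": the shift along the tool's x, y, z in mm, a list of three; "grip": the finger opening in mm, from 0 to 94. A call has exactly 8 rows; each row shifts and turns the commanded pose from where the row before left it, along the tool's axes as they then stand; what a row does not reach is not made up. A row lasts 1/12 s, in which the tool goes at most 41.7 mm and 7.16 degrees, less where a joint would pass 70% of its speed; a pose out of reach is approached as far as the arm can. A call with a gripper value outside its range is refused whole. The fingers move at their own pace and stop on an object; FORCE is the grip in N (left out, the last holds). Time passes only in rows, so rows that do not move let the fingers close, or fill a call up. It gives the time, the measured TCP pose, the force, the opening and the grip force at its end, in the units of the state.
- state(): the state, without advancing time (a new reading comes with each control period).
- capture(name): name is "side" or "top" or "wrist"; returns a dict with "img" (420x560x3 uint8, blue, green, red), "camera_matrix" (3x3 intrinsics, pixels), "distortion" ([k1, k2, p1, p2, k3] as OpenCV has them; the pictures are not rectified), "camera_from_world" (4x4, takes a point from world to camera coordinates); the wrist camera has in their place "tool_from_camera" (4x4, takes a point from camera to tool coordinates, whose origin is the TCP and whose axes are the flange's). Camera axes: x right, y down, z forward; pixel columns grow to the right and rows downward; lengths in m; the calibration is good to about 2 mm. A picture is of the moment at which its call begins: read the wrist's pose just before it. There is no depth.
- close_job(): hands the job in; it is judged then, once.
The state is a dict: "time_s": time; "q": joint angles; "qd": joint speeds; "joint_torque": joint torques, N m; "tool_pos": TCP position; "orientation": TCP orientation; "force": force on the tool from outside, world axes, zero at the start; "torque": the same for the moment, N m; "width": finger opening in m; "grasp_force": force on a finger pad.
Only numpy, scipy, OpenCV 4.12 (cv2) and the standard library are available. Lean on these libraries where they do the work, as an engineer would, in place of code of your own. Each camera call takes 0.05 s, during which the arm holds its last target. There are 200 camera calls.

TASK

Check the canister lids for warp: set each lid on the marble slab, let go and press on one of its short ends to see whether it rocks, and keep the pedal bin shut until you have found one that does. Then press the bin's pedal right down to its stop so that its lid stays open, put every warped lid in the bin and shut the bin again. Cover each of the two canisters with a sound lid, squarely centred on its rim, and do not disturb the clip-top jar or the mug.

Things in the scene. Friction and masses are not known exactly. Their poses are not given: they have to be found in the camera images.
- lid_1_mid (a point): beech canister lid (may be absent), sound or warped, hard to tell apart unless rocked: board 130 mm (its x) by 110 mm (its y), 10 mm thick, with an upright block handle in the middle, 66 mm along x, 18 mm thick along y, from 10 to 46 mm above the underside. Point on its centre line 23 mm above the underside; z up. 0.2 kg
- lid_2_mid (a point): beech canister lid (may be absent), sound or warped, hard to tell apart unless rocked: board 130 mm (its x) by 110 mm (its y), 10 mm thick, with an upright block handle in the middle, 66 mm along x, 18 mm thick along y, from 10 to 46 mm above the underside. Point on its centre line 23 mm above the underside; z up. 0.2 kg
- lid_3_mid (a point): beech canister lid (may be absent), sound or warped, hard to tell apart unless rocked: board 130 mm (its x) by 110 mm (its y), 10 mm thick, with an upright block handle in the middle, 66 mm along x, 18 mm thick along y, from 10 to 46 mm above the underside. Point on its centre line 23 mm above the underside; z up. 0.2 kg
- lid_4_mid (a point): beech canister lid (may be absent), sound or warped, hard to tell apart unless rocked: board 130 mm (its x) by 110 mm (its y), 10 mm thick, with an upright block handle in the middle, 66 mm along x, 18 mm thick along y, from 10 to 46 mm above the underside. Point on its centre line 23 mm above the underside; z up. 0.2 kg
- slab: fixed marble slab, 160 mm (its x) by 220 mm, 22 mm thick, origin under its centre. On it a warped lid touches only with the middle 40 mm of its length, both short ends 4 mm clear. Untouched it lies level like a sound one; pressed with 3 N or more on a short end (50 mm from its middle along its x) it tips 0.09 rad to that end and comes back when let go. A sound one stays level
- can_1: open white stoneware canister, outside 112 mm (its x) by 92 mm (its y), 75 mm high, walls 6 mm; loose, 0.9 kg; origin at the centre of its underside, z up. A lid covers it lying on the rim, centred, long side along the canister's long side
- can_2: open white stoneware canister, outside 112 mm (its x) by 92 mm (its y), 75 mm high, walls 6 mm; loose, 0.9 kg; origin at the centre of its underside, z up. A lid covers it lying on the rim, centred, long side along the canister's long side
- can_1_ends: the two short walls of can_1; a sound lid bears on their rim as well, a warped one only on the long walls. Same origin as can_1
- can_2_ends: the two short walls of can_2; a sound lid bears on their rim as well, a warped one only on the long walls. Same origin as can_2
- bin: fixed black table-top pedal bin with a grey clamp-on rim, outside 150 mm (its x) by 230 mm (its y), 170 mm high, walls 5 mm, inner floor 50 mm above the counter; rim stands out 7 to 12 mm all round. Pedal in front (its -x), lid hinge along the back (+x). Origin under its centre
- bin_lid (a joint): angle of the bin's lid, rad: 0 shut, 1.57 upright, 1.8 fully open, leaning back. It moves with the pedal (6 x pedal angle). Opened past about 1.65 it stays open by its own weight; short of that it falls shut. To shut it, push it from behind towards the bin's front past upright; it then drops shut
- bin_lid_edge (a point): point mid-way along the bin lid's free edge, 150 mm from its hinge line. The hinge line runs along the bin's y, 77 mm behind (+x) the bin's origin and 172 mm above the counter; the lid is 240 mm wide, 8 mm thick and reaches 158 mm from the hinge
- pedal (a joint): angle of the spring pedal, rad: 0 up, 0.30 down at its stop. It takes about 7 N to press, less as the lid comes up
- pedal_pad (a point): middle of the top of the pedal's steel tread (50 mm by 85 mm), 113 mm in front of its hinge and about 73 mm in front of the bin's front wall, about 55 mm above the counter when up and 20 mm when down at its stop; press straight down here
- jar: bystander: clip-top glass jar, 96 mm across, 155 mm high; origin under its centre
- mug: bystander: blue mug, 80 mm across, 90 mm high; origin under its centre
Things that resemble listed ones, but are neither listed nor needed, are in the scene too. Leave any purple look-alike of the part that bears lid_1_mid alone.

How it is judged:
By the outcome, as a careful person would: the job done as asked, in the order asked, and still so for the second after the job is handed in, with the robot touching nothing.
Of lid_2, lid_4, mug only 2 to 3 are there at a start; the rules pass over those that are not, and their reading is None.
Once in a run the grip may slacken for a moment while it holds something.
It also fails if it takes over 210 s, if anything falls off the work surface, if the arm or the gripper's body presses on something with over 40 N, if the wrist force passes 120 N, or if a joint passes its speed limit or range.

## Working session

There is one attempt and no reset: what is moved stays moved. The work goes in short steps, Python scripts to look and compute and a shell command to move; the robot and the scene stay as the last step left them, time stands still between calls to the robot, and variables do not carry over. Pictures are saved under pics/ and viewed, at most 14 in all, crops included, and the job is handed in when it is done.

```bash
mkdir -p pics; ls; python3 - <<'E'
from plant import state,capture,grasp_offset
import cv2,numpy as np
print(grasp_offset);s=state();print(s['time_s'],s['tool_pos'],np.round(s['orientation'],3).tolist(),s['force'])
for n in('top','side'):
    c=capture(n);cv2.imwrite(f'pics/{n}0.png',c['img']);print(n,c['camera_matrix'],c['distortion'],np.round(c['camera_from_world'],4).tolist())
c=capture('wrist');print(np.round(c['tool_from_camera'],4).tolist(),c['camera_matrix'])
E
```

```text
pics
-0.0188
0.0 [0.24913687 0.59965848 0.20458525] [[-0.923, 0.384, -0.001], [0.384, 0.923, -0.002], [-0.0, -0.002, -1.0]] [-0.15099078  0.43165166 -0.80115144]
top [[433.69856319   0.         282.9267722 ]
 [  0.         433.69856319 207.11484636]
 [  0.           0.           1.        ]] [0.04065294 0.         0.         0.         0.        ] [[0.0268, -0.9996, 0.0081, -0.2004], [-0.9952, -0.0274, -0.0944, 0.4988], [0.0946, -0.0056, -0.9955, 1.3565], [0.0, 0.0, 0.0, 1.0]]
side [[500.44515837   0.         286.6518581 ]
 [  0.         500.44515837 216.38500443]
 [  0.           0.           1.        ]] [-0.1348195  0.         0.         0.         0.       ] [[0.9503, 0.3113, 0.0041, -0.4242], [0.2113, -0.6353, -0.7428, -0.1124], [-0.2286, 0.7068, -0.6695, 1.8197], [0.0, 0.0, 0.0, 1.0]]
[[-0.0004, -0.9719, -0.2355, 0.0669], [1.0, -0.0006, 0.0006, 0.0001], [-0.0008, -0.2355, 0.9719, -0.1787], [0.0, 0.0, 0.0, 1.0]] [[323.44172727   0.         279.33757056]
 [  0.         323.44172727 209.86509457]
 [  0.           0.           1.        ]]
```

View pics/top0.png

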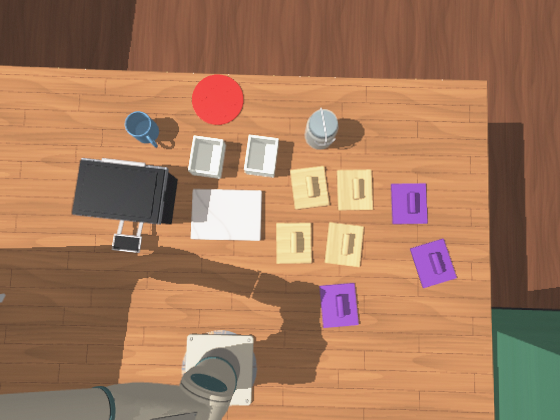

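View pics/side0.png

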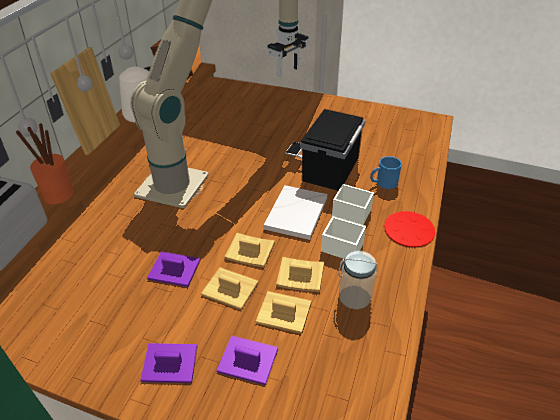

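The top view shows four beech lids at (310,187), (355,190), (294,243) and (345,244). There are three purple look-alikes to leave alone, at (409,203), (433,262) and (340,305). The canisters are at (207,157) and (261,156), the slab at (227,215), the bin at (122,192) with its pedal at (126,243), the mug at (140,127) and the jar at (322,128). I'll confirm these in an enlarged crop and measure.

```bash
cat > h.py <<'E'
import cv2,numpy as np
from plant import state,capture
def ray(c,px):
    px=np.asarray(px,float).reshape(-1,1,2)
    u=cv2.undistortPoints(px,c['camera_matrix'],np.asarray(c['distortion'])).reshape(-1,2)
    d=np.c_[u,np.ones(len(u))]
    if 'camera_from_world' in c: T=np.linalg.inv(c['camera_from_world'])
    else:
        s=c['s'];B=np.eye(4);B[:3,:3]=s['orientation'];B[:3,3]=s['tool_pos'];T=B@c['tool_from_camera']
    return T[:3,3],d@T[:3,:3].T
def onz(c,px,z):
    o,d=ray(c,px);return o+d*((z-o[2])/d[:,2])[:,None]
def cap(n):
    s=state();c=capture(n);c['s']=s;return c
def rects(c,mask,z,amin=150):
    "min-area rectangles in world at height z: (cx,cy,long,short,angle of the long side deg,pixel)"
    out=[]
    for k in cv2.findContours(mask.astype(np.uint8),cv2.RETR_EXTERNAL,cv2.CHAIN_APPROX_NONE)[0]:
        if cv2.contourArea(k)<amin: continue
        w=(onz(c,k.reshape(-1,2),z)[:,:2]*1000).astype(np.float32)
        r=cv2.boxPoints(cv2.minAreaRect(w));e1=r[1]-r[0];e2=r[2]-r[1]
        L=e1 if np.hypot(*e1)>np.hypot(*e2) else e2
        a=(np.degrees(np.arctan2(L[1],L[0]))+90)%180-90
        out.append([*r.mean(0).round(1),*sorted([np.hypot(*e1).round(1),np.hypot(*e2).round(1)])[::-1],a.round(1),*k.reshape(-1,2).mean(0).round()])
    return out
E
python3 - <<'E'
from h import *
c=cap('top');im=c['img'];h=cv2.cvtColor(im,cv2.COLOR_BGR2HSV);H,S,V=[h[...,i].astype(int) for i in range(3)]
print(c['s']['time_s'],onz(c,[[280,210]],0),ray(c,[[0,0]])[0])
for p in[(300,180),(285,235),(293,243),(165,300),(265,400),(206,140),(190,157),(207,160),(227,215),(122,192),(126,243),(143,300)]: print(p,h[p[1],p[0]],end=' ')
b=im[:,:,0].astype(int);beech=(H>17)&(H<30)&(S>60)&(V>90)
print('\nbeech');[print(r) for r in rects(c,beech,.01)]
w=(S<45)&(V>130)
print('white');[print(r) for r in rects(c,w,.022)]
cv2.imwrite('pics/crop1.png',cv2.resize(im[90:330,60:460],None,fx=2,fy=2,interpolation=cv2.INTER_CUBIC))
E
```

```text
0.15 [[ 0.49676906 -0.17765439  0.        ]] [ 0.37350675 -0.17906923  1.39908682]
(300, 180) [ 23  80 243] (285, 235) [ 23  81 243] (293, 243) [ 24  72 245] (165, 300) [ 13 133 199] (265, 400) [ 13 135 216] (206, 140) [ 25  15 191] (190, 157) [ 15   2 247] (207, 160) [ 30  13 192] (227, 215) [ 10   3 246] (122, 192) [ 0  0 73] (126, 243) [150   4  64] (143, 300) [ 13 134 208] 
beech
[np.float32(391.7), np.float32(-222.2), np.float32(127.1), np.float32(109.0), np.float32(1.6), np.float64(293.0), np.float64(243.0)]
[np.float32(392.3), np.float32(-383.7), np.float32(130.7), np.float32(111.2), np.float32(-5.3), np.float64(344.0), np.float64(244.0)]
[np.float32(569.9), np.float32(-415.8), np.float32(130.5), np.float32(111.1), np.float32(2.7), np.float64(354.0), np.float64(190.0)]
[np.float32(573.3), np.float32(-269.2), np.float32(128.5), np.float32(110.3), np.float32(8.8), np.float64(309.0), np.float64(187.0)]
white
[np.float32(-131.2), np.float32(450.2), np.float32(258.8), np.float32(34.0), np.float32(-89.5), np.float64(64.0), np.float64(416.0)]
[np.float32(-14.0), np.float32(99.6), np.float32(409.1), np.float32(260.5), np.float32(-89.2), np.float64(200.0), np.float64(384.0)]
[np.float32(476.8), np.float32(-6.6), np.float32(219.9), np.float32(160.3), np.float32(-89.8), np.float64(226.0), np.float64(214.0)]
[np.float32(669.7), np.float32(-110.7), np.float32(129.4), np.float32(98.8), np.float32(-6.0), np.float64(261.0), np.float64(155.0)]
[np.float32(661.2), np.float32(63.4), np.float32(128.0), np.float32(106.8), np.float32(-6.6), np.float64(207.0), np.float64(156.0)]
[np.float32(763.7), np.float32(-303.7), np.float32(132.8), np.float32(97.1), np.float32(-10.9), np.float64(322.0), np.float64(130.0)]
```

View pics/crop1.png

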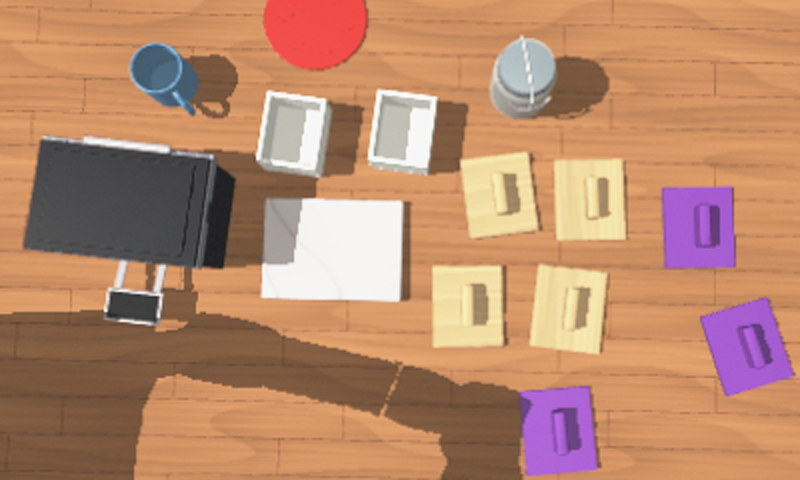

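The crop confirms the layout: the four plain beech lids are the ones meant and the purple ones are not. I'm lifting, squaring the tool and heading for lid A at (293,243).

```bash
cat > go.py <<'E'
import sys,numpy as np
from plant import state
# go.py x y z(mm) yaw(deg): yaw 0 = tool x along world -x. prints turn about tool z, then dp after the turn
s=state();x,y,z,a=map(float,sys.argv[1:5]);R=np.array(s['orientation']);p=np.array(s['tool_pos'])*1000
cur=np.degrees(np.arctan2(-R[1,0],-R[0,0]));t=-(a-cur);t=(t+180)%360-180
A=np.radians(a);G=np.array([[-np.cos(A),np.sin(A),0],[-np.sin(A),-0+np.cos(A),0],[0,0,-1.]])
G[:,1]=np.cross(G[:,2],G[:,0])
print('pos',p.round(1),'yaw',cur.round(2),'tilt',np.degrees(np.arccos(-R[2,2])).round(2),'turn',round(t,2),'dp',(G.T@(np.array([x,y,z])-p)).round(1),'F',np.round(s['force'],1),'w',round(s['width']*1000,1),'g',round(s['grasp_force'],1),'t',round(s['time_s'],2))
E
python3 -m jog '[{"rotation":[0,0,-6],"dp":[0,0,-25],"grip":50},{"rotation":[0,0,-6],"dp":[0,0,-25],"grip":50},{"rotation":[0,0,-6],"dp":[0,0,-25],"grip":50},{"rotation":[0,0,-6],"dp":[0,0,-25],"grip":50},{"rotation":[0,0,0],"dp":[-16,-31,0],"grip":50},{"rotation":[0,0,0],"dp":[-16,-31,0],"grip":50},{"rotation":[0,0,0],"dp":[-16,-31,0],"grip":50},{"rotation":[0,0,0],"dp":[-16,-31,0],"grip":50}]' 20
python3 -m jog '[{"rotation":[0,0,0],"dp":[-20,-31,0],"grip":50},{"rotation":[0,0,0],"dp":[-20,-31,0],"grip":50},{"rotation":[0,0,0],"dp":[-20,-31,0],"grip":50},{"rotation":[0,0,0],"dp":[-20,-31,0],"grip":50},{"rotation":[0,0,0],"dp":[-20,-31,0],"grip":50},{"rotation":[0,0,0],"dp":[-20,-31,0],"grip":50},{"rotation":[0,0,0],"dp":[-20,-31,0],"grip":50},{"rotation":[0,0,0],"dp":[-20,-31,0],"grip":50}]'
python3 go.py 392 -222 200 1.6
```

```text
time_s: 0.87
tool_pos: [0.317, 0.4764, 0.3054]
orientation: [[-1.0, -0.026, 0.0], [-0.026, 1.0, -0.0], [-0.0, -0.0, -1.0]]
force: [0.9, -0.6, 0.8]
width: 0.0503
grasp_force: 0.0
time_s: 1.53
tool_pos: [0.4833, 0.2323, 0.3055]
orientation: [[-1.0, -0.025, 0.0], [-0.025, 1.0, 0.0], [-0.0, 0.0, -1.0]]
force: [-0.4, 0.4, -0.5]
width: 0.0498
grasp_force: 0.0
pos [483.3 232.3 305.5] yaw 1.44 tilt 0.0 turn -0.16 dp [ 103.9 -451.6  105.5] F [-0.4  0.4 -0.5] w 49.8 g 0.0 t 1.53
```

```bash

python3 -m jog '[{"rotation":[0,0,0],"dp":[7,-30,7],"grip":50},{"rotation":[0,0,0],"dp":[7,-30,7],"grip":50},{"rotation":[0,0,0],"dp":[7,-30,7],"grip":50},{"rotation":[0,0,0],"dp":[7,-30,7],"grip":50},{"rotation":[0,0,0],"dp":[7,-30,7],"grip":50},{"rotation":[0,0,0],"dp":[7,-30,7],"grip":50},{"rotation":[0,0,0],"dp":[7,-30,7],"grip":50},{"rotation":[0,0,0],"dp":[7,-30,7],"grip":50}]'
python3 -m jog '[{"rotation":[0,0,0],"dp":[7,-30,7],"grip":50},{"rotation":[0,0,0],"dp":[7,-30,7],"grip":50},{"rotation":[0,0,0],"dp":[7,-30,7],"grip":50},{"rotation":[0,0,0],"dp":[7,-30,7],"grip":50},{"rotation":[0,0,0],"dp":[7,-30,7],"grip":50},{"rotation":[0,0,0],"dp":[7,-30,7],"grip":50},{"rotation":[0,0,0],"dp":[6,-32,7],"grip":50},{"rotation":[0,0,0],"dp":[0,0,0],"grip":50}]'
python3 go.py 392 -222 13 1.6
python3 - <<'E'
from h import *
for n in('wrist','top'):
    c=cap(n);im=c['img'];h=cv2.cvtColor(im,cv2.COLOR_BGR2HSV);H,S,V=[h[...,i].astype(int) for i in range(3)]
    print(rects(c,(H>17)&(H<30)&(S>60)&(V>90),.010,800))
    cv2.imwrite(f'pics/{n}2.png',im)
E
```

```text
time_s: 2.2
tool_pos: [0.4321, -0.0087, 0.2493]
orientation: [[-1.0, -0.025, 0.0], [-0.025, 1.0, 0.0], [-0.0, 0.0, -1.0]]
force: [-0.0, -0.1, 0.5]
width: 0.0501
grasp_force: 0.0
time_s: 2.87
tool_pos: [0.3878, -0.2267, 0.1997]
orientation: [[-1.0, -0.016, -0.001], [-0.016, 1.0, -0.003], [0.001, -0.003, -1.0]]
force: [0.2, -0.7, 0.1]
width: 0.0497
grasp_force: 0.0
pos [ 387.8 -226.7  199.7] yaw 0.93 tilt 0.2 turn -0.67 dp [ -4.4   4.6 186.7] F [ 0.2 -0.7  0.1] w 49.7 g 0.0 t 2.87
[[np.float32(618.6), np.float32(-156.6), np.float32(514.4), np.float32(73.5), np.float32(-89.0), np.float64(309.0), np.float64(375.0)], [np.float32(517.0), np.float32(-256.9), np.float32(74.6), np.float32(29.0), np.float32(-88.9), np.float64(256.0), np.float64(294.0)], [np.float32(395.8), np.float32(-221.3), np.float32(129.3), np.float32(110.2), np.float32(1.9), np.float64(284.0), np.float64(194.0)], [np.float32(395.2), np.float32(-381.4), np.float32(129.9), np.float32(111.9), np.float32(-5.5), np.float64(148.0), np.float64(192.0)]]
[[np.float32(392.3), np.float32(-384.0), np.float32(131.5), np.float32(110.0), np.float32(-4.7), np.float64(345.0), np.float64(241.0)], [np.float32(569.9), np.float32(-415.5), np.float32(130.5), np.float32(111.6), np.float32(2.7), np.float64(354.0), np.float64(190.0)], [np.float32(573.1), np.float32(-269.3), np.float32(128.9), np.float32(111.0), np.float32(8.8), np.float64(309.0), np.float64(187.0)]]
```

View pics/wrist2.png

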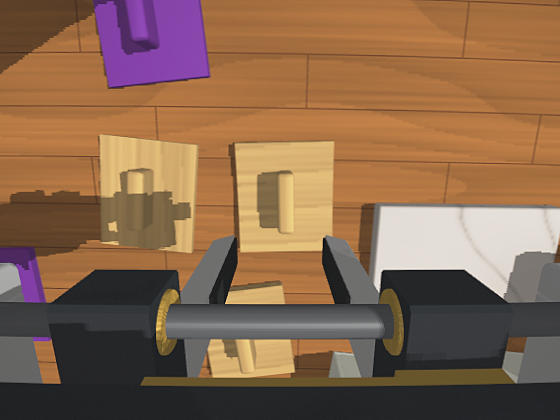

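The wrist view shows lid A at (284,194) with its handle upright between the fingers. The two cameras agree on its position to 4 mm.

```bash
python3 go.py 394 -221.5 13 1.7
python3 -m jog '[{"rotation":[0,0,-0.7],"dp":[-6,5,23],"grip":50},{"rotation":[0,0,0],"dp":[0,0,23],"grip":50},{"rotation":[0,0,0],"dp":[0,0,24],"grip":50},{"rotation":[0,0,0],"dp":[0,0,23],"grip":50},{"rotation":[0,0,0],"dp":[0,0,24],"grip":50},{"rotation":[0,0,0],"dp":[0,0,24],"grip":50},{"rotation":[0,0,0],"dp":[0,0,23],"grip":50},{"rotation":[0,0,0],"dp":[0,0,20],"grip":50}]' 20
python3 go.py 394 -221.5 13 1.7
```

```text
pos [ 389.3 -221.4  200.2] yaw 1.24 tilt 0.05 turn -0.46 dp [ -4.7  -0.2 187.2] F [ 0.8 -0.2  0.6] w 50.4 g 0.0 t 2.97
time_s: 3.63
tool_pos: [0.3966, -0.2134, 0.0154]
orientation: [[-0.999, -0.04, 0.0], [-0.04, 0.999, 0.001], [-0.0, 0.001, -1.0]]
force: [-0.6, 0.0, 0.0]
width: 0.0502
grasp_force: 0.0
pos [ 396.6 -213.4   15.4] yaw 2.29 tilt 0.07 turn 0.59 dp [ 2.9 -8.1  2.4] F [-0.6  0.   0. ] w 50.2 g 0.0 t 3.63
```

```bash

python3 -m jog '[{"rotation":[0,0,0.5],"dp":[3,-6,1],"grip":50},{"rotation":[0,0,0],"dp":[0,0,0],"grip":50},{"rotation":[0,0,0],"dp":[0,0,0],"grip":12},{"rotation":[0,0,0],"dp":[0,0,0],"grip":12},{"rotation":[0,0,0],"dp":[0,0,0],"grip":12},{"rotation":[0,0,0],"dp":[0,0,0],"grip":12},{"rotation":[0,0,0],"dp":[0,0,0],"grip":12},{"rotation":[0,0,0],"dp":[0,0,0],"grip":12}]' 35
python3 go.py 477 -7 38 0
```

```text
time_s: 4.3
tool_pos: [0.3936, -0.2215, 0.0161]
orientation: [[-1.0, -0.029, 0.001], [-0.029, 1.0, -0.0], [-0.001, -0.0, -1.0]]
force: [0.3, -0.2, 6.1]
width: 0.0179
grasp_force: 35.0
pos [ 393.6 -221.5   16.1] yaw 1.65 tilt 0.07 turn 1.65 dp [-83.4 214.5 -21.9] F [ 0.3 -0.2  6.1] w 17.9 g 35.0 t 4.3
```

```bash

python3 -m jog '[{"rotation":[0,0,0],"dp":[0,0,-15],"grip":12},{"rotation":[0,0,1],"dp":[0,0,-25],"grip":12},{"rotation":[0,0,0.6],"dp":[-5,13,-20],"grip":12},{"rotation":[0,0,0],"dp":[-10,26,0],"grip":12},{"rotation":[0,0,0],"dp":[-10,26,0],"grip":12},{"rotation":[0,0,0],"dp":[-10,26,0],"grip":12},{"rotation":[0,0,0],"dp":[-10,26,0],"grip":12},{"rotation":[0,0,0],"dp":[-10,26,0],"grip":12}]'
python3 -m jog '[{"rotation":[0,0,0],"dp":[-10,26,0],"grip":12},{"rotation":[0,0,0],"dp":[-10,26,0],"grip":12},{"rotation":[0,0,0],"dp":[-8,20,0],"grip":12},{"rotation":[0,0,0],"dp":[0,0,0],"grip":12},{"rotation":[0,0,0],"dp":[0,0,10],"grip":12},{"rotation":[0,0,0],"dp":[0,0,10],"grip":12},{"rotation":[0,0,0],"dp":[0,0,6],"grip":12},{"rotation":[0,0,0],"dp":[0,0,0],"grip":12}]'
python3 go.py 477 -7 39 0
```

```text
time_s: 4.97
tool_pos: [0.4479, -0.077, 0.0755]
orientation: [[-1.0, -0.0, -0.0], [-0.0, 1.0, 0.0], [0.0, 0.0, -1.0]]
force: [0.8, 0.3, -0.7]
width: 0.0178
grasp_force: 35.0
time_s: 5.63
tool_pos: [0.4743, -0.0069, 0.0481]
orientation: [[-1.0, 0.001, -0.003], [0.001, 1.0, -0.0], [0.003, -0.0, -1.0]]
force: [-0.1, -0.8, -1.1]
width: 0.0178
grasp_force: 35.0
pos [474.3  -6.9  48.1] yaw -0.03 tilt 0.18 turn -0.03 dp [-2.7 -0.1  9.1] F [-0.1 -0.8 -1.1] w 17.8 g 35.0 t 5.63
```

```bash

python3 -m jog '[{"rotation":[0,0,0],"dp":[-2,0,4],"grip":12},{"rotation":[0,0,0],"dp":[0,0,4],"grip":12},{"rotation":[0,0,0],"dp":[0,0,1],"grip":12},{"rotation":[0,0,0],"dp":[0,0,0],"grip":12},{"rotation":[0,0,0],"dp":[0,0,0],"grip":40},{"rotation":[0,0,0],"dp":[0,0,0],"grip":40},{"rotation":[0,0,0],"dp":[0,0,0],"grip":40},{"rotation":[0,0,0],"dp":[0,0,-10],"grip":40}]'
python3 -m jog '[{"rotation":[0,0,0],"dp":[0,0,-15],"grip":40},{"rotation":[0,0,0],"dp":[0,0,-20],"grip":40},{"rotation":[0,0,0],"dp":[25,0,0],"grip":0},{"rotation":[0,0,0],"dp":[25,0,0],"grip":0},{"rotation":[0,0,0],"dp":[0,0,0],"grip":0},{"rotation":[0,0,0],"dp":[0,0,10],"grip":0},{"rotation":[0,0,0],"dp":[0,0,15],"grip":0},{"rotation":[0,0,0],"dp":[0,0,0],"grip":0}]'
python3 go.py 426 -7 35 0
python3 - <<'E'
from h import *
c=cap('wrist');im=c['img'];h=cv2.cvtColor(im,cv2.COLOR_BGR2HSV);H,S,V=[h[...,i].astype(int) for i in range(3)]
print(rects(c,(H>17)&(H<30)&(S>60)&(V>90),.032,800))
cv2.imwrite('pics/w3.png',im)
E
```

```text
time_s: 6.3
tool_pos: [0.4769, -0.0063, 0.0499]
orientation: [[-1.0, -0.001, -0.002], [-0.001, 1.0, 0.0], [0.002, 0.0, -1.0]]
force: [0.2, -0.2, -1.2]
width: 0.0391
grasp_force: 0.0
time_s: 6.97
tool_pos: [0.4275, -0.0062, 0.0598]
orientation: [[-1.0, -0.001, -0.001], [-0.001, 1.0, 0.0], [0.001, 0.0, -1.0]]
force: [-0.7, -0.8, 0.7]
width: 0.0037
grasp_force: 0.0
pos [427.5  -6.2  59.8] yaw 0.04 tilt 0.08 turn 0.04 dp [ 1.5 -0.8 24.8] F [-0.7 -0.8  0.7] w 3.7 g 0.0 t 6.97
[[np.float32(508.3), np.float32(-55.7), np.float32(289.9), np.float32(81.4), np.float32(90.0), np.float64(228.0), np.float64(364.0)], [np.float32(445.9), np.float32(-7.2), np.float32(111.8), np.float32(65.0), np.float32(-90.0), np.float64(280.0), np.float64(246.0)]]
```

View pics/w3.png

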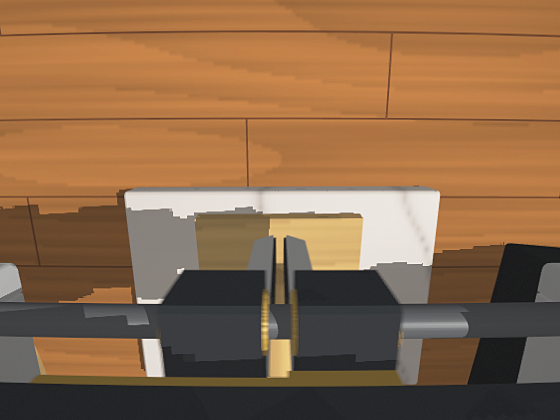

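The wrist view shows the released lid at (280,246) on the slab with its front edge at row 214, so the lid centre is at x≈478. I'll press its near short end.

```bash

python3 -m jog '[{"rotation":[0,0,0],"dp":[0,0,12],"grip":0},{"rotation":[0,0,0],"dp":[0,0,8],"grip":0},{"rotation":[0,0,0],"dp":[0,0,4],"grip":0},{"rotation":[0,0,0],"dp":[0,0,1],"grip":0},{"rotation":[0,0,0],"dp":[0,0,1],"grip":0},{"rotation":[0,0,0],"dp":[0,0,1],"grip":0},{"rotation":[0,0,0],"dp":[0,0,0],"grip":0},{"rotation":[0,0,0],"dp":[0,0,0],"grip":0}]' | egrep 'pos|force'
python3 -m jog '[{"rotation":[0,0,0],"dp":[0,0,0.5],"grip":0},{"rotation":[0,0,0],"dp":[0,0,0.5],"grip":0},{"rotation":[0,0,0],"dp":[0,0,0.5],"grip":0},{"rotation":[0,0,0],"dp":[0,0,0.5],"grip":0},{"rotation":[0,0,0],"dp":[0,0,0],"grip":0},{"rotation":[0,0,0],"dp":[0,0,0],"grip":0},{"rotation":[0,0,0],"dp":[0,0,0],"grip":0},{"rotation":[0,0,0],"dp":[0,0,0],"grip":0}]'| egrep 'pos|force'
```

```text
tool_pos: [0.4276, -0.0063, 0.0337]
force: [-1.3, -0.0, 0.8]
grasp_force: 0.6
tool_pos: [0.4277, -0.0063, 0.0322]
force: [-3.3, 0.5, 12.6]
grasp_force: 6.4
```

```bash

python3 -m jog '[{"rotation":[0,0,0],"dp":[0,0,0.5],"grip":0},{"rotation":[0,0,0],"dp":[0,0,0],"grip":0},{"rotation":[0,0,0],"dp":[0,0,0],"grip":0},{"rotation":[0,0,0],"dp":[0,0,0],"grip":0},{"rotation":[0,0,0],"dp":[0,0,0],"grip":0},{"rotation":[0,0,0],"dp":[0,0,0],"grip":0},{"rotation":[0,0,0],"dp":[0,0,0],"grip":0},{"rotation":[0,0,0],"dp":[0,0,0],"grip":0}]'| egrep 'pos|force'
python3 -m jog '[{"rotation":[0,0,0],"dp":[0,0,-12],"grip":0},{"rotation":[0,0,0],"dp":[0,0,-20],"grip":0},{"rotation":[0,0,0],"dp":[0,0,-20],"grip":40},{"rotation":[0,0,0],"dp":[-25,0,0],"grip":40},{"rotation":[0,0,0],"dp":[-25,0,0],"grip":40},{"rotation":[0,0,0],"dp":[-1,-1,0],"grip":40},{"rotation":[0,0,0],"dp":[0,0,0],"grip":40},{"rotation":[0,0,0],"dp":[0,0,0],"grip":40}]'
python3 go.py 478 -7 38 0
python3 - <<'E'
from h import *
# can rims: bright top faces, from both views
for n in('top','side'):
    c=cap(n);im=c['img'];h=cv2.cvtColor(im,cv2.COLOR_BGR2HSV);S,V=h[...,1].astype(int),h[...,2].astype(int)
    m=((S<40)&(V>130))
    print(n,[r for r in rects(c,m,.075,300)])
    x0,y0,w,hh=(175,125,120,65) if n=='top' else (310,175,80,90)
    cv2.imwrite(f'pics/can_{n}.png',cv2.resize(im[y0:y0+hh,x0:x0+w],None,fx=6,fy=6,interpolation=cv2.INTER_CUBIC))
E
```

```text
tool_pos: [0.4278, -0.0063, 0.0322]
force: [-3.2, 0.5, 19.8]
grasp_force: 9.8
time_s: 9.68
tool_pos: [0.4778, -0.0073, 0.0826]
orientation: [[-1.0, -0.001, -0.001], [-0.001, 1.0, 0.0], [0.001, 0.0, -1.0]]
force: [-1.0, 0.8, -0.3]
width: 0.0368
grasp_force: 0.0
pos [477.8  -7.3  82.6] yaw 0.03 tilt 0.08 turn 0.03 dp [-0.2  0.3 44.6] F [-1.   0.8 -0.3] w 36.8 g 0.0 t 9.68
top [[np.float32(21.5), np.float32(-11.3), np.float32(206.3), np.float32(192.9), np.float32(1.3), np.float64(229.0), np.float64(358.0)], [np.float32(133.8), np.float32(282.0), np.float32(620.4), np.float32(407.8), np.float32(12.9), np.float64(126.0), np.float64(315.0)], [np.float32(472.6), np.float32(-20.1), np.float32(197.1), np.float32(153.8), np.float32(-89.6), np.float64(235.0), np.float64(218.0)], [np.float32(658.1), np.float32(-113.2), np.float32(124.0), np.float32(94.8), np.float32(-6.0), np.float64(261.0), np.float64(155.0)], [np.float32(559.6), np.float32(79.7), np.float32(326.5), np.float32(162.7), np.float32(-24.9), np.float64(197.0), np.float64(190.0)], [np.float32(748.9), np.float32(-299.3), np.float32(12
[... 332 characters left out ...]
), np.float64(215.0)], [np.float32(675.2), np.float32(-77.9), np.float32(401.7), np.float32(161.8), np.float32(-77.6), np.float64(351.0), np.float64(230.0)], [np.float32(-432.6), np.float32(485.8), np.float32(539.4), np.float32(146.6), np.float32(-56.9), np.float64(132.0), np.float64(91.0)], [np.float32(-266.2), np.float32(1177.7), np.float32(1180.1), np.float32(321.7), np.float32(-60.7), np.float64(241.0), np.float64(51.0)], [np.float32(812.0), np.float32(1601.5), np.float32(2404.6), np.float32(1349.8), np.float32(83.7), np.float64(468.0), np.float64(94.0)], [np.float32(67.6), np.float32(1413.8), np.float32(1010.0), np.float32(237.9), np.float32(-70.7), np.float64(301.0), np.float64(27.0)]]
```

View pics/can_top.png

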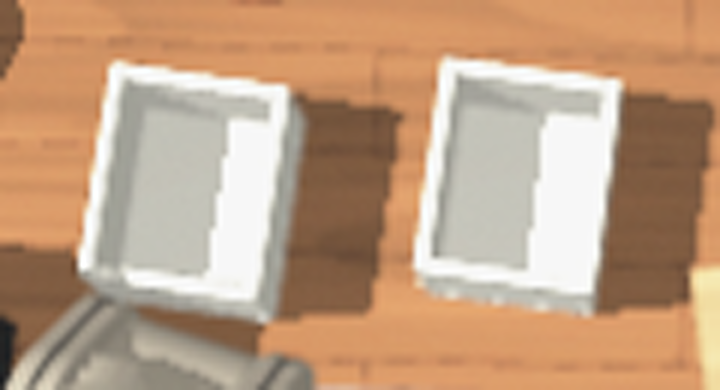

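Lid A stayed level under 20 N, so it is sound. The crop shows the rim corners of the left canister at about (115,63), (290,88), (257,296), (80,270), and of the right one at (444,58), (621,82), (595,294), (417,270).

```bash

python3 - <<'E'
from h import *
c=cap('top')
for q in([(115,63),(290,88),(257,296),(80,270)],[(444,58),(621,82),(595,294),(417,270)]):
    p=(np.array(q)+.5)/6-.5+[175,125];w=onz(c,p,.075)[:,:2]*1000
    L=(w[0]+w[1]-w[2]-w[3])/2;W=(w[1]+w[2]-w[0]-w[3])/2
    print(w.mean(0).round(1),np.hypot(*L).round(1),np.hypot(*W).round(1),np.degrees(np.arctan2(L[1],L[0])).round(1),np.degrees(np.arctan2(W[1],W[0])).round(1)+90)
E
python3 -m jog '[{"rotation":[0,0,0],"dp":[0,0,15],"grip":40},{"rotation":[0,0,0],"dp":[0,0,15],"grip":40},{"rotation":[0,0,0],"dp":[0,0,14],"grip":40},{"rotation":[0,0,0],"dp":[0,0,0],"grip":12},{"rotation":[0,0,0],"dp":[0,0,0],"grip":12},{"rotation":[0,0,0],"dp":[0,0,0],"grip":12},{"rotation":[0,0,0],"dp":[0,0,0],"grip":12},{"rotation":[0,0,0],"dp":[0,0,0],"grip":12}]' 35
python3 go.py 658 -113 160 -6
```

```text
[656.4  57.2] 109.7 91.5 -6.8 -6.599999999999994
[ 663.2 -114.5] 112.0 92.5 -5.2 -6.200000000000003
time_s: 10.5
tool_pos: [0.4792, -0.0073, 0.0397]
orientation: [[-1.0, -0.001, 0.001], [-0.001, 1.0, 0.0], [-0.001, 0.0, -1.0]]
force: [0.1, -0.2, 1.2]
width: 0.0176
grasp_force: 35.0
pos [479.2  -7.3  39.7] yaw 0.04 tilt 0.06 turn 6.04 dp [-188.9  -86.4 -120.3] F [ 0.1 -0.2  1.2] w 17.6 g 35.0 t 10.5
```

```bash

python3 -m jog '[{"rotation":[0,0,0],"dp":[0,0,-15],"grip":12},{"rotation":[0,0,0],"dp":[0,0,-25],"grip":12},{"rotation":[0,0,3],"dp":[0,0,-25],"grip":12},{"rotation":[0,0,3],"dp":[0,0,-25],"grip":12},{"rotation":[0,0,0],"dp":[-24,-11,-10],"grip":12},{"rotation":[0,0,0],"dp":[-24,-11,0],"grip":12},{"rotation":[0,0,0],"dp":[-24,-11,0],"grip":12},{"rotation":[0,0,0],"dp":[-24,-11,0],"grip":12}]'
python3 -m jog '[{"rotation":[0,0,0],"dp":[-24,-11,0],"grip":12},{"rotation":[0,0,0],"dp":[-24,-11,0],"grip":12},{"rotation":[0,0,0],"dp":[-24,-11,0],"grip":12},{"rotation":[0,0,0],"dp":[-26,-10,0],"grip":12},{"rotation":[0,0,0],"dp":[0,0,15],"grip":12},{"rotation":[0,0,0],"dp":[0,0,15],"grip":12},{"rotation":[0,0,0],"dp":[0,0,0],"grip":12},{"rotation":[0,0,0],"dp":[0,0,0],"grip":12}]'
python3 go.py 664 -114.5 94 -6
python3 - <<'E'
from h import *
c=cap('wrist');cv2.imwrite('pics/w4.png',c['img'])
E
```

```text
time_s: 11.17
tool_pos: [0.5707, -0.0612, 0.1399]
orientation: [[-0.995, 0.103, 0.001], [0.103, 0.995, 0.0], [-0.001, 0.0, -1.0]]
force: [0.6, 0.1, -2.2]
width: 0.0176
grasp_force: 35.0
time_s: 11.83
tool_pos: [0.6616, -0.1136, 0.1082]
orientation: [[-0.995, 0.104, -0.003], [0.104, 0.995, 0.001], [0.003, 0.0, -1.0]]
force: [-1.1, -0.4, -1.2]
width: 0.0175
grasp_force: 35.0
pos [ 661.6 -113.6  108.2] yaw -5.96 tilt 0.15 turn 0.04 dp [-2.5 -0.7 14.2] F [-1.1 -0.4 -1.2] w 17.5 g 35.0 t 11.83
```

View pics/w4.png

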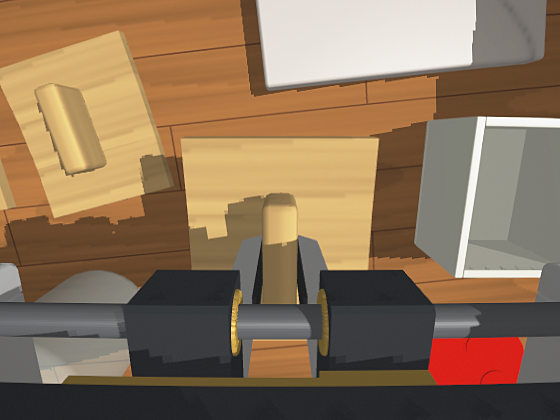

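The wrist view shows the held lid with its front edge at row 138, hiding the right canister, and the left canister's rim on the right at (490,200). I'll lower it and release.

```bash

python3 -m jog '[{"rotation":[0,0,0],"dp":[-2,0,5],"grip":12},{"rotation":[0,0,0],"dp":[0,0,4],"grip":12},{"rotation":[0,0,0],"dp":[0,0,3],"grip":12},{"rotation":[0,0,0],"dp":[0,0,2],"grip":12},{"rotation":[0,0,0],"dp":[0,0,1],"grip":12},{"rotation":[0,0,0],"dp":[0,0,0],"grip":12},{"rotation":[0,0,0],"dp":[0,0,0],"grip":12},{"rotation":[0,0,0],"dp":[0,0,0],"grip":12}]'
python3 -m jog '[{"rotation":[0,0,0],"dp":[0,0,0],"grip":40},{"rotation":[0,0,0],"dp":[0,0,0],"grip":40},{"rotation":[0,0,0],"dp":[0,0,0],"grip":40},{"rotation":[0,0,0],"dp":[0,0,-10],"grip":40},{"rotation":[0,0,0],"dp":[0,0,-20],"grip":40},{"rotation":[0,0,0],"dp":[0,0,-30],"grip":40},{"rotation":[0,0,0],"dp":[0,0,-30],"grip":40},{"rotation":[0,0,0],"dp":[0,0,0],"grip":40}]'
python3 go.py 573 -269 160 8.8
```

```text
time_s: 12.55
tool_pos: [0.6648, -0.1143, 0.0941]
orientation: [[-0.995, 0.104, 0.0], [0.104, 0.995, -0.0], [-0.0, -0.0, -1.0]]
force: [-0.6, 0.4, -0.8]
width: 0.0174
grasp_force: 35.0
time_s: 13.22
tool_pos: [0.6687, -0.1158, 0.1914]
orientation: [[-0.995, 0.104, 0.011], [0.104, 0.995, -0.002], [-0.012, -0.001, -1.0]]
force: [1.0, -0.5, 1.5]
width: 0.0402
grasp_force: 0.0
pos [ 668.7 -115.8  191.4] yaw -5.97 tilt 0.67 turn -14.77 dp [ 118.1 -136.8   31.4] F [ 1.  -0.5  1.5] w 40.2 g 0.0 t 13.22
```

```bash

python3 -m jog '[{"rotation":[0,0,-5],"dp":[0,0,0],"grip":50},{"rotation":[0,0,-5],"dp":[0,0,0],"grip":50},{"rotation":[0,0,-4.8],"dp":[0,0,0],"grip":50},{"rotation":[0,0,0],"dp":[24,-27,6],"grip":50},{"rotation":[0,0,0],"dp":[24,-27,6],"grip":50},{"rotation":[0,0,0],"dp":[24,-27,6],"grip":50},{"rotation":[0,0,0],"dp":[24,-27,6],"grip":50},{"rotation":[0,0,0],"dp":[22,-29,7],"grip":50}]'
python3 -m jog '[{"rotation":[0,0,0],"dp":[0,0,0],"grip":50},{"rotation":[0,0,0],"dp":[0,0,0],"grip":50},{"rotation":[0,0,0],"dp":[0,0,0],"grip":50},{"rotation":[0,0,0],"dp":[0,0,0],"grip":50},{"rotation":[0,0,0],"dp":[0,0,0],"grip":50},{"rotation":[0,0,0],"dp":[0,0,0],"grip":50},{"rotation":[0,0,0],"dp":[0,0,0],"grip":50},{"rotation":[0,0,0],"dp":[0,0,0],"grip":50}]' >/dev/null
python3 - <<'E'
from h import *
for n in('wrist','top'):
    c=cap(n);im=c['img'];h=cv2.cvtColor(im,cv2.COLOR_BGR2HSV);H,S,V=[h[...,i].astype(int) for i in range(3)]
    for r in rects(c,(H>17)&(H<30)&(S>60)&(V>90),.010,500):print(n,*[float(v) for v in r])
    if n=='top':
        for r in rects(c,(H>17)&(H<30)&(S>60)&(V>90),.085,500):print('z85',*[float(v) for v in r])
        cv2.imwrite('pics/can_top2.png',cv2.resize(im[120:200,170:300],None,fx=6,fy=6,interpolation=cv2.INTER_CUBIC))
E
python3 go.py 573 -269 15 8.8
```

```text
time_s: 13.88
tool_pos: [0.5682, -0.2688, 0.1536]
orientation: [[-0.988, -0.154, 0.001], [-0.154, 0.988, -0.0], [-0.001, -0.0, -1.0]]
force: [0.6, -0.1, -0.1]
width: 0.0499
grasp_force: 0.0
wrist 773.0 -175.5 450.20001220703125 23.399999618530273 -81.19999694824219 328.0 380.0
wrist 690.0999755859375 -120.0999984741211 85.5 24.200000762939453 18.600000381469727 393.0 322.0
wrist 729.0999755859375 -370.6000061035156 85.69999694824219 24.399999618530273 -1.0 166.0 321.0
wrist 575.5999755859375 -268.20001220703125 129.5 110.5 8.800000190734863 277.0 199.0
wrist 572.0999755859375 -413.8999938964844 129.39999389648438 112.30000305175781 2.700000047683716 135.0 175.0
wrist 425.1000061035156 -385.29998779296875 111.5 72.0 84.5999984741211 180.0 33.0
top 392.3999938964844 -383.79998779296875 130.6999969482422 111.4000015258789 -5.400000095367432 344.0 244.0
top 568.7999877929688 -415.1000061035156 130.60000610351562 110.80000305175781 4.0 355.0 191.0
top 678.7000122070312 -111.30000305175781 138.6999969482422 117.0999984741211 -6.0 261.0 153.0
z85 391.3999938964844 -372.79998779296875 123.5999984741211 105.30000305175781 -5.400000095367432 344.0 244.0
z85 558.2000122070312 -402.3999938964844 123.5 104.80000305175781 4.0 355.0 191.0
z85 662.2000122070312 -114.9000015258789 131.1999969482422 110.80000305175781 -6.0 261.0 153.0
pos [ 569.3 -267.5  153. ] yaw 8.87 tilt 0.0 turn 0.07 dp [ -3.4  -2.1 138. ] F [-0.3  0.2  0.1] w 50.0 g 0.0 t 14.65
```

View pics/can_top2.png

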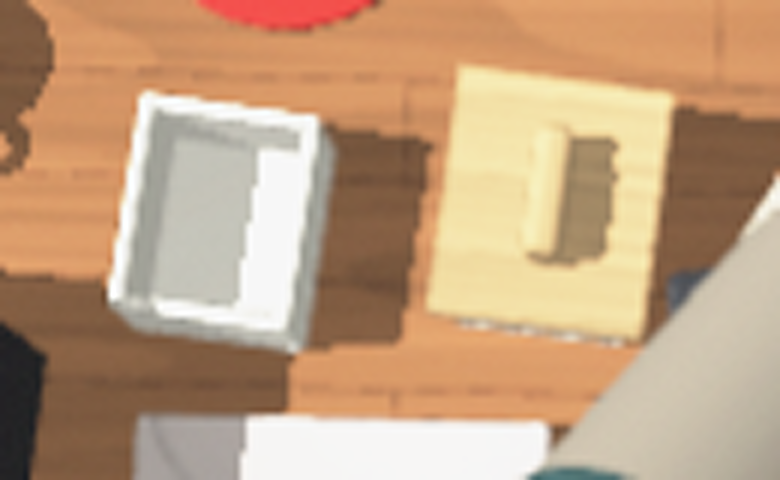

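The crop shows the lid squarely on the right canister, within about 1 mm of its rim centre. Lid D at wrist pixel (277,199) is next.

```bash

python3 -m jog '[{"rotation":[0,0,0],"dp":[-5,-2,20],"grip":50},{"rotation":[0,0,0],"dp":[0,0,25],"grip":50},{"rotation":[0,0,0],"dp":[0,0,25],"grip":50},{"rotation":[0,0,0],"dp":[0,0,25],"grip":50},{"rotation":[0,0,0],"dp":[0,0,25],"grip":50},{"rotation":[0,0,0],"dp":[0,0,17],"grip":50},{"rotation":[0,0,0],"dp":[0,0,0],"grip":50},{"rotation":[0,0,0],"dp":[0,0,0],"grip":50}]'
python3 -m jog '[{"rotation":[0,0,0],"dp":[0,0,0],"grip":12},{"rotation":[0,0,0],"dp":[0,0,0],"grip":12},{"rotation":[0,0,0],"dp":[0,0,0],"grip":12},{"rotation":[0,0,0],"dp":[0,0,0],"grip":12},{"rotation":[0,0,0],"dp":[0,0,0],"grip":12},{"rotation":[0,0,0],"dp":[0,0,-10],"grip":12},{"rotation":[0,0,0],"dp":[0,0,-25],"grip":12},{"rotation":[0,0,0],"dp":[0,0,-25],"grip":12}]' 35
python3 go.py 477 -7 40 0
```

```text
time_s: 15.32
tool_pos: [0.5738, -0.2688, 0.0153]
orientation: [[-0.988, -0.153, -0.002], [-0.153, 0.988, 0.001], [0.002, 0.001, -1.0]]
force: [0.2, -0.3, 0.7]
width: 0.0502
grasp_force: 0.0
time_s: 15.98
tool_pos: [0.5732, -0.2684, 0.076]
orientation: [[-0.988, -0.153, -0.003], [-0.153, 0.988, 0.001], [0.003, 0.002, -1.0]]
force: [0.9, -0.9, -1.9]
width: 0.0179
grasp_force: 35.0
pos [ 573.2 -268.4   76. ] yaw 8.83 tilt 0.18 turn 8.83 dp [ 96.2 261.4  36. ] F [ 0.9 -0.9 -1.9] w 17.9 g 35.0 t 15.98
```

```bash

python3 -m jog '[{"rotation":[0,0,4.4],"dp":[0,0,0],"grip":12},{"rotation":[0,0,4.4],"dp":[0,0,0],"grip":12},{"rotation":[0,0,0],"dp":[16,26,0],"grip":12},{"rotation":[0,0,0],"dp":[16,26,0],"grip":12},{"rotation":[0,0,0],"dp":[16,26,0],"grip":12},{"rotation":[0,0,0],"dp":[16,26,0],"grip":12},{"rotation":[0,0,0],"dp":[16,26,0],"grip":12},{"rotation":[0,0,0],"dp":[16,26,0],"grip":12}]'
python3 -m jog '[{"rotation":[0,0,0],"dp":[0,26,0],"grip":12},{"rotation":[0,0,0],"dp":[0,26,0],"grip":12},{"rotation":[0,0,0],"dp":[0,26,0],"grip":12},{"rotation":[0,0,0],"dp":[0,26,0],"grip":12},{"rotation":[0,0,0],"dp":[0,0,10],"grip":12},{"rotation":[0,0,0],"dp":[0,0,10],"grip":12},{"rotation":[0,0,0],"dp":[0,0,8],"grip":12},{"rotation":[0,0,0],"dp":[0,0,0],"grip":12}]'
python3 go.py 477 -7 38 0
```

```text
time_s: 16.65
tool_pos: [0.4775, -0.1118, 0.0766]
orientation: [[-1.0, -0.0, 0.001], [-0.0, 1.0, 0.0], [-0.001, 0.0, -1.0]]
force: [0.5, -0.2, -1.7]
width: 0.0174
grasp_force: 35.0
time_s: 17.32
tool_pos: [0.4772, -0.0103, 0.0466]
orientation: [[-1.0, 0.001, -0.003], [0.001, 1.0, -0.001], [0.003, -0.001, -1.0]]
force: [0.3, 0.4, -2.2]
width: 0.0177
grasp_force: 35.0
pos [477.2 -10.3  46.6] yaw -0.07 tilt 0.15 turn -0.07 dp [0.2 3.3 8.6] F [ 0.3  0.4 -2.2] w 17.7 g 35.0 t 17.32
```

```bash

python3 -m jog '[{"rotation":[0,0,0],"dp":[0,2,5],"grip":12},{"rotation":[0,0,0],"dp":[0,0,3],"grip":12},{"rotation":[0,0,0],"dp":[0,0,1],"grip":12},{"rotation":[0,0,0],"dp":[0,0,0],"grip":12},{"rotation":[0,0,0],"dp":[0,0,0],"grip":40},{"rotation":[0,0,0],"dp":[0,0,0],"grip":40},{"rotation":[0,0,0],"dp":[0,0,0],"grip":40},{"rotation":[0,0,0],"dp":[0,0,-10],"grip":40}]'
python3 -m jog '[{"rotation":[0,0,0],"dp":[0,0,-15],"grip":40},{"rotation":[0,0,0],"dp":[0,0,-20],"grip":40},{"rotation":[0,0,0],"dp":[25,0,0],"grip":0},{"rotation":[0,0,0],"dp":[25,0,0],"grip":0},{"rotation":[0,0,0],"dp":[0,0,0],"grip":0},{"rotation":[0,0,0],"dp":[0,0,10],"grip":0},{"rotation":[0,0,0],"dp":[0,0,15],"grip":0},{"rotation":[0,0,0],"dp":[0,0,0],"grip":0}]'
python3 go.py 427 -8 35 0
python3 - <<'E'
from h import *
c=cap('wrist');im=c['img'];h=cv2.cvtColor(im,cv2.COLOR_BGR2HSV);H,S,V=[h[...,i].astype(int) for i in range(3)]
r=[r for r in rects(c,(H>17)&(H<30)&(S>60)&(V>90),.032,800)][-1];print(r,'lid centre x',r[0]-r[3]/2+65)
E
```

```text
time_s: 17.98
tool_pos: [0.4773, -0.0071, 0.0481]
orientation: [[-1.0, -0.0, -0.003], [-0.0, 1.0, 0.0], [0.003, 0.0, -1.0]]
force: [-0.8, -1.1, 0.4]
width: 0.039
grasp_force: 0.0
time_s: 18.65
tool_pos: [0.4278, -0.0069, 0.0581]
orientation: [[-1.0, -0.001, -0.002], [-0.001, 1.0, 0.0], [0.002, 0.0, -1.0]]
force: [0.1, 0.1, -0.2]
width: 0.0033
grasp_force: 0.0
pos [427.8  -6.9  58.1] yaw 0.04 tilt 0.1 turn 0.04 dp [ 0.8 -1.1 23.1] F [ 0.1  0.1 -0.2] w 3.3 g 0.0 t 18.65
[np.float32(445.5), np.float32(-8.0), np.float32(111.9), np.float32(64.5), np.float32(-90.0), np.float64(278.0), np.float64(246.0)] lid centre x 478.25
```

```bash

python3 -m jog '[{"rotation":[0,0,0],"dp":[0,0,12],"grip":0},{"rotation":[0,0,0],"dp":[0,0,8],"grip":0},{"rotation":[0,0,0],"dp":[0,0,4],"grip":0},{"rotation":[0,0,0],"dp":[0,0,1],"grip":0},{"rotation":[0,0,0],"dp":[0,0,0.5],"grip":0},{"rotation":[0,0,0],"dp":[0,0,0],"grip":0},{"rotation":[0,0,0],"dp":[0,0,0],"grip":0},{"rotation":[0,0,0],"dp":[0,0,0],"grip":0}]' | egrep 'pos|force'
python3 -m jog '[{"rotation":[0,0,0],"dp":[0,0,0.5],"grip":0},{"rotation":[0,0,0],"dp":[0,0,0.5],"grip":0},{"rotation":[0,0,0],"dp":[0,0,0.5],"grip":0},{"rotation":[0,0,0],"dp":[0,0,0.5],"grip":0},{"rotation":[0,0,0],"dp":[0,0,0],"grip":0},{"rotation":[0,0,0],"dp":[0,0,0],"grip":0},{"rotation":[0,0,0],"dp":[0,0,0],"grip":0},{"rotation":[0,0,0],"dp":[0,0,0],"grip":0}]'| egrep 'pos|force'
```

```text
tool_pos: [0.4282, -0.007, 0.0338]
force: [-0.5, 0.0, 1.2]
grasp_force: 0.6
tool_pos: [0.4283, -0.007, 0.0322]
force: [-2.3, 0.1, 14.4]
grasp_force: 6.6
```

Lid D is sound too (14 N, no drop), so it goes on the left canister.

```bash

python3 -m jog '[{"rotation":[0,0,0],"dp":[0,0,-12],"grip":0},{"rotation":[0,0,0],"dp":[0,0,-20],"grip":0},{"rotation":[0,0,0],"dp":[0,0,-20],"grip":40},{"rotation":[0,0,0],"dp":[-25,0,0],"grip":40},{"rotation":[0,0,0],"dp":[-25,0,0],"grip":40},{"rotation":[0,0,0],"dp":[0,-1,0],"grip":40},{"rotation":[0,0,0],"dp":[0,0,10],"grip":40},{"rotation":[0,0,0],"dp":[0,0,15],"grip":40}]'
python3 -m jog '[{"rotation":[0,0,0],"dp":[0,0,15],"grip":40},{"rotation":[0,0,0],"dp":[0,0,3],"grip":40},{"rotation":[0,0,0],"dp":[0,0,0],"grip":40},{"rotation":[0,0,0],"dp":[0,0,0],"grip":12},{"rotation":[0,0,0],"dp":[0,0,0],"grip":12},{"rotation":[0,0,0],"dp":[0,0,0],"grip":12},{"rotation":[0,0,0],"dp":[0,0,0],"grip":12},{"rotation":[0,0,0],"dp":[0,0,0],"grip":12}]' 35
python3 go.py 658 57 140 -6.7
```

```text
time_s: 20.7
tool_pos: [0.4784, -0.0079, 0.0583]
orientation: [[-1.0, -0.001, 0.001], [-0.001, 1.0, -0.0], [-0.001, -0.0, -1.0]]
force: [0.4, -0.7, -0.1]
width: 0.037
grasp_force: 0.0
time_s: 21.37
tool_pos: [0.4786, -0.008, 0.041]
orientation: [[-1.0, -0.001, 0.001], [-0.001, 1.0, 0.0], [-0.001, 0.0, -1.0]]
force: [-1.0, -0.0, 4.0]
width: 0.0175
grasp_force: 35.0
pos [478.6  -8.   41. ] yaw 0.03 tilt 0.06 turn 6.73 dp [-170.6   85.4  -99. ] F [-1. -0.  4.] w 17.5 g 35.0 t 21.37
```

```bash

python3 -m jog '[{"rotation":[0,0,0],"dp":[0,0,-15],"grip":12},{"rotation":[0,0,0],"dp":[0,0,-25],"grip":12},{"rotation":[0,0,3.4],"dp":[0,0,-25],"grip":12},{"rotation":[0,0,3.3],"dp":[0,0,-25],"grip":12},{"rotation":[0,0,0],"dp":[-22,11,-8],"grip":12},{"rotation":[0,0,0],"dp":[-22,11,0],"grip":12},{"rotation":[0,0,0],"dp":[-22,11,0],"grip":12},{"rotation":[0,0,0],"dp":[-22,11,0],"grip":12}]'
python3 -m jog '[{"rotation":[0,0,0],"dp":[-22,11,0],"grip":12},{"rotation":[0,0,0],"dp":[-22,11,0],"grip":12},{"rotation":[0,0,0],"dp":[-22,11,0],"grip":12},{"rotation":[0,0,0],"dp":[-17,8,0],"grip":12},{"rotation":[0,0,0],"dp":[0,0,15],"grip":12},{"rotation":[0,0,0],"dp":[0,0,15],"grip":12},{"rotation":[0,0,0],"dp":[0,0,0],"grip":12},{"rotation":[0,0,0],"dp":[0,0,0],"grip":12}]'
python3 go.py 658 57 94 -6.7
```

```text
time_s: 22.03
tool_pos: [0.5715, 0.0264, 0.1389]
orientation: [[-0.993, 0.116, 0.0], [0.116, 0.993, 0.0], [-0.0, 0.0, -1.0]]
force: [-0.4, -0.3, -1.7]
width: 0.0176
grasp_force: 35.0
time_s: 22.7
tool_pos: [0.6567, 0.0567, 0.1075]
orientation: [[-0.993, 0.116, -0.003], [0.116, 0.993, -0.0], [0.003, -0.001, -1.0]]
force: [-1.3, 0.3, -1.0]
width: 0.0177
grasp_force: 35.0
pos [656.7  56.7 107.5] yaw -6.67 tilt 0.17 turn 0.03 dp [-1.3  0.5 13.5] F [-1.3  0.3 -1. ] w 17.7 g 35.0 t 22.7
```

```bash

python3 -m jog '[{"rotation":[0,0,0],"dp":[0,0,5],"grip":12},{"rotation":[0,0,0],"dp":[0,0,4],"grip":12},{"rotation":[0,0,0],"dp":[0,0,3],"grip":12},{"rotation":[0,0,0],"dp":[0,0,2],"grip":12},{"rotation":[0,0,0],"dp":[0,0,1],"grip":12},{"rotation":[0,0,0],"dp":[0,0,0],"grip":12},{"rotation":[0,0,0],"dp":[0,0,0],"grip":12},{"rotation":[0,0,0],"dp":[0,0,0],"grip":12}]'
python3 -m jog '[{"rotation":[0,0,0],"dp":[0,0,0],"grip":40},{"rotation":[0,0,0],"dp":[0,0,0],"grip":40},{"rotation":[0,0,0],"dp":[0,0,0],"grip":40},{"rotation":[0,0,0],"dp":[0,0,-10],"grip":40},{"rotation":[0,0,0],"dp":[0,0,-25],"grip":40},{"rotation":[0,0,-3],"dp":[0,0,-33],"grip":40},{"rotation":[0,0,-3.4],"dp":[0,0,-33],"grip":40},{"rotation":[0,0,-3],"dp":[0,0,0],"grip":40}]' | egrep 'pos|wid'
python3 -m jog '[{"rotation":[0,0,0],"dp":[7,-29,0],"grip":50},{"rotation":[0,0,0],"dp":[7,-29,0],"grip":50},{"rotation":[0,0,0],"dp":[7,-29,0],"grip":50},{"rotation":[0,0,0],"dp":[7,-29,0],"grip":50},{"rotation":[0,0,0],"dp":[7,-29,0],"grip":50},{"rotation":[0,0,0],"dp":[7,-29,0],"grip":50},{"rotation":[0,0,0],"dp":[7,-29,0],"grip":50},{"rotation":[0,0,0],"dp":[7,-29,0],"grip":50}]' | egrep pos
python3 -m jog '[{"rotation":[0,0,0],"dp":[7,-29,0],"grip":50},{"rotation":[0,0,0],"dp":[7,-29,0],"grip":50},{"rotation":[0,0,0],"dp":[7,-29,0],"grip":50},{"rotation":[0,0,0],"dp":[7,-29,0],"grip":50},{"rotation":[0,0,0],"dp":[7,-29,10],"grip":50},{"rotation":[0,0,0],"dp":[7,-29,10],"grip":50},{"rotation":[0,0,0],"dp":[7,-29,10],"grip":50},{"rotation":[0,0,0],"dp":[4,-29,10],"grip":50}]' | egrep pos
python3 -m jog '[{"rotation":[0,0,0],"dp":[0,0,0],"grip":50},{"rotation":[0,0,0],"dp":[0,0,0],"grip":50},{"rotation":[0,0,0],"dp":[0,0,0],"grip":50},{"rotation":[0,0,0],"dp":[0,0,0],"grip":50},{"rotation":[0,0,0],"dp":[0,0,0],"grip":50},{"rotation":[0,0,0],"dp":[0,0,0],"grip":50},{"rotation":[0,0,0],"dp":[0,0,0],"grip":50},{"rotation":[0,0,0],"dp":[0,0,0],"grip":50}]' >/dev/null
python3 - <<'E'
from h import *
for n in('wrist','top'):
    c=cap(n);im=c['img'];h=cv2.cvtColor(im,cv2.COLOR_BGR2HSV);H,S,V=[h[...,i].astype(int) for i in range(3)];m=(H>17)&(H<30)&(S>60)&(V>90)
    for z in (.010,.085):
      for r in rects(c,m,z,500):print(n,z,*[round(float(v),1) for v in r])
cv2.imwrite('pics/can_top3.png',cv2.resize(im[100:260,60:300],None,fx=3,fy=3,interpolation=cv2.INTER_CUBIC))
E
python3 go.py 571.5 -414.5 15 2.7
```

```text
time_s: 23.37
tool_pos: [0.658, 0.0566, 0.0941]
orientation: [[-0.993, 0.116, 0.0], [0.116, 0.993, 0.0], [-0.0, 0.0, -1.0]]
force: [-2.2, 0.7, 4.3]
width: 0.0176
grasp_force: 35.0
tool_pos: [0.6625, 0.0558, 0.2022]
width: 0.0398
tool_pos: [0.6129, -0.1794, 0.1953]
tool_pos: [0.5704, -0.414, 0.1549]
wrist 0.01 786.3 -341.6 452.7 22.0 -87.2 327.0 380.0
wrist 0.01 708.2 -277.4 86.2 24.4 12.6 393.0 322.0
wrist 0.01 720.4 -532.2 86.2 25.1 -7.0 166.0 321.0
wrist 0.01 571.7 -415.0 129.1 109.7 2.7 276.0 194.0
wrist 0.01 420.3 -385.7 109.9 82.8 84.6 317.0 43.0
wrist 0.085 721.0 -358.7 347.7 16.9 -87.2 327.0 380.0
wrist 0.085 661.0 -309.3 66.2 18.8 12.6 393.0 322.0
wrist 0.085 670.4 -505.1 66.2 19.2 -7.0 166.0 321.0
wrist 0.085 556.2 -415.0 99.2 84.3 2.7 276.0 194.0
wrist 0.085 439.9 -392.5 84.4 63.6 84.6 317.0 43.0
top 0.01 392.6 -384.3 130.6 110.8 -5.9 346.0 248.0
top 0.01 678.6 -111.4 139.5 116.4 -5.6 261.0 153.0
top 0.01 671.4 69.0 139.9 116.7 -6.5 205.0 154.0
top 0.085 391.6 -373.2 123.6 104.8 -5.9 346.0 248.0
top 0.085 662.1 -115.1 131.9 110.1 -5.6 261.0 153.0
top 0.085 655.3 55.6 132.4 110.4 -6.5 205.0 154.0
pos [ 571.4 -411.8  154.6] yaw 2.76 tilt 0.01 turn 0.06 dp [ -0.   -2.7 139.6] F [ 0.1 -0.2  0. ] w 50.3 g 0.0 t 26.13
```

View pics/can_top3.png

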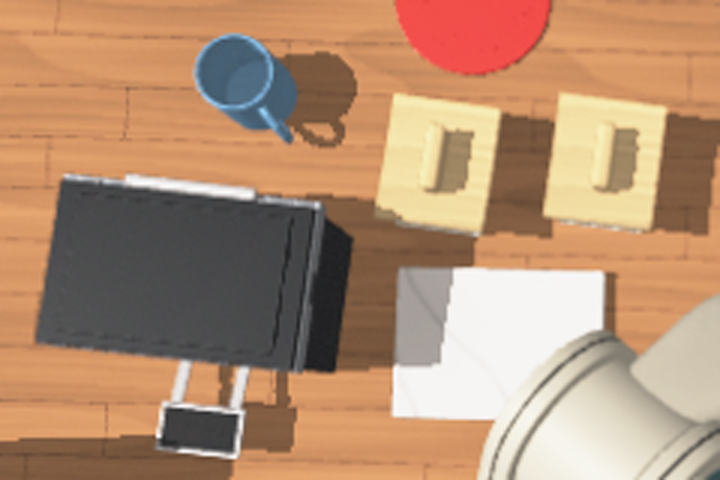

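Both canisters are covered, each lid within 2 mm of its rim centre by the top camera. In this crop the bin's pedal is at (200,430). Now lid C.

```bash

python3 -m jog '[{"rotation":[0,0,0],"dp":[0,-3,20],"grip":50},{"rotation":[0,0,0],"dp":[0,0,25],"grip":50},{"rotation":[0,0,0],"dp":[0,0,25],"grip":50},{"rotation":[0,0,0],"dp":[0,0,25],"grip":50},{"rotation":[0,0,0],"dp":[0,0,25],"grip":50},{"rotation":[0,0,0],"dp":[0,0,19],"grip":50},{"rotation":[0,0,0],"dp":[0,0,0],"grip":50},{"rotation":[0,0,0],"dp":[0,0,0],"grip":50}]'
python3 -m jog '[{"rotation":[0,0,0],"dp":[0,0,0],"grip":12},{"rotation":[0,0,0],"dp":[0,0,0],"grip":12},{"rotation":[0,0,0],"dp":[0,0,0],"grip":12},{"rotation":[0,0,0],"dp":[0,0,0],"grip":12},{"rotation":[0,0,0],"dp":[0,0,0],"grip":12},{"rotation":[0,0,0],"dp":[0,0,-10],"grip":12},{"rotation":[0,0,0],"dp":[0,0,-25],"grip":12},{"rotation":[0,0,2.7],"dp":[0,0,-25],"grip":12}]' 35
python3 go.py 477 -7 76 0
```

```text
time_s: 26.8
tool_pos: [0.571, -0.4149, 0.015]
orientation: [[-0.999, -0.048, -0.001], [-0.048, 0.999, 0.001], [0.001, 0.001, -1.0]]
force: [0.1, 0.2, -1.1]
width: 0.0503
grasp_force: 0.0
time_s: 27.47
tool_pos: [0.5702, -0.4142, 0.0753]
orientation: [[-1.0, -0.0, -0.003], [-0.0, 1.0, 0.002], [0.003, 0.002, -1.0]]
force: [0.4, -0.0, -2.2]
width: 0.0175
grasp_force: 35.0
pos [ 570.2 -414.2   75.3] yaw 0.0 tilt 0.19 turn 0.0 dp [ 93.2 407.2  -0.7] F [ 0.4 -0.  -2.2] w 17.5 g 35.0 t 27.47
```

```bash

python3 -m jog '[{"rotation":[0,0,0],"dp":[4,29,0],"grip":12},{"rotation":[0,0,0],"dp":[4,29,0],"grip":12},{"rotation":[0,0,0],"dp":[4,29,0],"grip":12},{"rotation":[0,0,0],"dp":[4,29,0],"grip":12},{"rotation":[0,0,0],"dp":[9,29,0],"grip":12},{"rotation":[0,0,0],"dp":[9,29,0],"grip":12},{"rotation":[0,0,0],"dp":[9,29,0],"grip":12},{"rotation":[0,0,0],"dp":[9,29,0],"grip":12}]' | grep pos
python3 -m jog '[{"rotation":[0,0,0],"dp":[9,29,0],"grip":12},{"rotation":[0,0,0],"dp":[9,29,0],"grip":12},{"rotation":[0,0,0],"dp":[9,29,0],"grip":12},{"rotation":[0,0,0],"dp":[9,29,0],"grip":12},{"rotation":[0,0,0],"dp":[5,29,0],"grip":12},{"rotation":[0,0,0],"dp":[0,29,10],"grip":12},{"rotation":[0,0,0],"dp":[0,0,10],"grip":12},{"rotation":[0,0,0],"dp":[0,0,8],"grip":12}]' | grep pos
python3 -m jog '[{"rotation":[0,0,0],"dp":[0,0,5],"grip":12},{"rotation":[0,0,0],"dp":[0,0,3],"grip":12},{"rotation":[0,0,0],"dp":[0,0,1],"grip":12},{"rotation":[0,0,0],"dp":[0,0,0],"grip":12},{"rotation":[0,0,0],"dp":[0,0,0],"grip":12},{"rotation":[0,0,0],"dp":[0,0,0],"grip":12},{"rotation":[0,0,0],"dp":[0,0,0],"grip":12},{"rotation":[0,0,0],"dp":[0,0,0],"grip":12}]'
python3 go.py 477 -7 38 0
```

```text
tool_pos: [0.5187, -0.1817, 0.0761]
tool_pos: [0.4784, -0.0069, 0.0474]
time_s: 29.47
tool_pos: [0.4786, -0.01, 0.0388]
orientation: [[-1.0, 0.0, 0.001], [0.0, 1.0, -0.001], [-0.001, -0.001, -1.0]]
force: [-0.9, -1.7, 1.5]
width: 0.0175
grasp_force: 35.0
pos [478.6 -10.   38.8] yaw -0.01 tilt 0.07 turn -0.01 dp [1.6 3.  0.8] F [-0.9 -1.7  1.5] w 17.5 g 35.0 t 29.47
```

```bash

python3 -m jog '[{"rotation":[0,0,0],"dp":[0,0,0],"grip":40},{"rotation":[0,0,0],"dp":[0,0,0],"grip":40},{"rotation":[0,0,0],"dp":[0,0,0],"grip":40},{"rotation":[0,0,0],"dp":[0,0,-10],"grip":40},{"rotation":[0,0,0],"dp":[0,0,-15],"grip":40},{"rotation":[0,0,0],"dp":[0,0,-20],"grip":40},{"rotation":[0,0,0],"dp":[25,0,0],"grip":0},{"rotation":[0,0,0],"dp":[25,0,0],"grip":0}]'|grep pos
python3 -m jog '[{"rotation":[0,0,0],"dp":[0,0,0],"grip":0},{"rotation":[0,0,0],"dp":[0,0,20],"grip":0},{"rotation":[0,0,0],"dp":[0,0,15],"grip":0},{"rotation":[0,0,0],"dp":[0,0,10],"grip":0},{"rotation":[0,0,0],"dp":[0,0,4],"grip":0},{"rotation":[0,0,0],"dp":[0,0,0],"grip":0},{"rotation":[0,0,0],"dp":[0,0,0],"grip":0},{"rotation":[0,0,0],"dp":[0,0,0],"grip":0}]' | egrep 'pos|force'
python3 -m jog '[{"rotation":[0,0,0],"dp":[0,0,0.5],"grip":0},{"rotation":[0,0,0],"dp":[0,0,0.5],"grip":0},{"rotation":[0,0,0],"dp":[0,0,0.5],"grip":0},{"rotation":[0,0,0],"dp":[0,0,0.5],"grip":0},{"rotation":[0,0,0],"dp":[0,0,0],"grip":0},{"rotation":[0,0,0],"dp":[0,0,0],"grip":0},{"rotation":[0,0,0],"dp":[0,0,0],"grip":0},{"rotation":[0,0,0],"dp":[0,0,0],"grip":0}]'| egrep 'pos|force'
```

```text
tool_pos: [0.4298, -0.009, 0.0849]
tool_pos: [0.4287, -0.0092, 0.035]
force: [0.6, 0.5, -0.7]
grasp_force: 0.0
tool_pos: [0.4281, -0.0092, 0.0325]
force: [0.1, 0.3, 0.3]
grasp_force: 0.0
```

```bash

python3 -m jog '[{"rotation":[0,0,0],"dp":[0,0,0.5],"grip":0},{"rotation":[0,0,0],"dp":[0,0,0.5],"grip":0},{"rotation":[0,0,0],"dp":[0,0,0.5],"grip":0},{"rotation":[0,0,0],"dp":[0,0,0],"grip":0},{"rotation":[0,0,0],"dp":[0,0,0],"grip":0},{"rotation":[0,0,0],"dp":[0,0,0],"grip":0},{"rotation":[0,0,0],"dp":[0,0,0],"grip":0},{"rotation":[0,0,0],"dp":[0,0,0],"grip":0}]'| egrep 'pos|force'
python3 -m jog '[{"rotation":[0,0,0],"dp":[0,0,0.5],"grip":0},{"rotation":[0,0,0],"dp":[0,0,0.5],"grip":0},{"rotation":[0,0,0],"dp":[0,0,0],"grip":0},{"rotation":[0,0,0],"dp":[0,0,0],"grip":0},{"rotation":[0,0,0],"dp":[0,0,0],"grip":0},{"rotation":[0,0,0],"dp":[0,0,0],"grip":0},{"rotation":[0,0,0],"dp":[0,0,0],"grip":0},{"rotation":[0,0,0],"dp":[0,0,0],"grip":0}]'| egrep 'pos|force'
```

```text
tool_pos: [0.4281, -0.0092, 0.0321]
force: [-3.2, 0.6, 19.4]
grasp_force: 9.6
tool_pos: [0.4282, -0.0091, 0.0321]
force: [-5.0, 0.4, 32.2]
grasp_force: 16.5
```

Lid C is sound (32 N, no drop). I'll put it down at lid A's old spot and fetch lid B.

```bash

python3 -m jog '[{"rotation":[0,0,0],"dp":[0,0,-12],"grip":0},{"rotation":[0,0,0],"dp":[0,0,-20],"grip":0},{"rotation":[0,0,0],"dp":[0,0,-20],"grip":40},{"rotation":[0,0,0],"dp":[-25,0,0],"grip":40},{"rotation":[0,0,0],"dp":[-25,0,0],"grip":40},{"rotation":[0,0,0],"dp":[0,0,0],"grip":40},{"rotation":[0,0,0],"dp":[0,0,10],"grip":40},{"rotation":[0,0,0],"dp":[0,0,15],"grip":40}]' | grep pos
python3 -m jog '[{"rotation":[0,0,0],"dp":[0,0,15],"grip":40},{"rotation":[0,0,0],"dp":[0,0,3],"grip":40},{"rotation":[0,0,0],"dp":[0,0,0],"grip":40},{"rotation":[0,0,0],"dp":[0,0,0],"grip":12},{"rotation":[0,0,0],"dp":[0,0,0],"grip":12},{"rotation":[0,0,0],"dp":[0,0,0],"grip":12},{"rotation":[0,0,0],"dp":[0,0,0],"grip":12},{"rotation":[0,0,0],"dp":[0,0,-10],"grip":12}]' 35
python3 -m jog '[{"rotation":[0,0,0],"dp":[0,0,-20],"grip":12},{"rotation":[0,0,0],"dp":[5,-13,-5],"grip":12},{"rotation":[0,0,0],"dp":[10,-26,0],"grip":12},{"rotation":[0,0,0],"dp":[10,-26,0],"grip":12},{"rotation":[0,0,0],"dp":[10,-26,0],"grip":12},{"rotation":[0,0,0],"dp":[10,-26,0],"grip":12},{"rotation":[0,0,0],"dp":[10,-26,0],"grip":12},{"rotation":[0,0,0],"dp":[10,-26,0],"grip":12}]' | grep pos
python3 -m jog '[{"rotation":[0,0,0],"dp":[10,-26,0],"grip":12},{"rotation":[0,0,0],"dp":[8,-15,0],"grip":12},{"rotation":[0,0,0],"dp":[0,0,15],"grip":12},{"rotation":[0,0,0],"dp":[0,0,15],"grip":12},{"rotation":[0,0,0],"dp":[0,0,10],"grip":12},{"rotation":[0,0,0],"dp":[0,0,0],"grip":12},{"rotation":[0,0,0],"dp":[0,0,0],"grip":12},{"rotation":[0,0,0],"dp":[0,0,0],"grip":12}]'
python3 go.py 394 -221 18 0
```

```text
tool_pos: [0.4779, -0.009, 0.0568]
time_s: 34.13
tool_pos: [0.4771, -0.009, 0.0485]
orientation: [[-1.0, -0.001, -0.002], [-0.001, 1.0, 0.0], [0.002, 0.0, -1.0]]
force: [0.3, -1.2, -2.3]
width: 0.0177
grasp_force: 35.0
tool_pos: [0.4119, -0.1801, 0.0744]
time_s: 35.47
tool_pos: [0.3952, -0.2197, 0.0346]
orientation: [[-1.0, -0.0, 0.0], [-0.0, 1.0, -0.001], [-0.0, -0.001, -1.0]]
force: [-0.0, 0.6, -2.4]
width: 0.018
grasp_force: 35.0
pos [ 395.2 -219.7   34.6] yaw 0.01 tilt 0.04 turn 0.01 dp [ 1.2 -1.3 16.6] F [-0.   0.6 -2.4] w 18.0 g 35.0 t 35.47
```

```bash

python3 -m jog '[{"rotation":[0,0,0],"dp":[0,0,8],"grip":12},{"rotation":[0,0,0],"dp":[0,0,6],"grip":12},{"rotation":[0,0,0],"dp":[0,0,3],"grip":12},{"rotation":[0,0,0],"dp":[0,0,0],"grip":12},{"rotation":[0,0,0],"dp":[0,0,0],"grip":40},{"rotation":[0,0,0],"dp":[0,0,0],"grip":40},{"rotation":[0,0,0],"dp":[0,0,0],"grip":40},{"rotation":[0,0,0],"dp":[0,0,-10],"grip":40}]' | egrep 'pos|force'
python3 -m jog '[{"rotation":[0,0,0],"dp":[0,0,-20],"grip":50},{"rotation":[0,0,2.7],"dp":[0,0,-30],"grip":50},{"rotation":[0,0,2.7],"dp":[0,0,-30],"grip":50},{"rotation":[0,0,0],"dp":[-2,-28,-15],"grip":50},{"rotation":[0,0,0],"dp":[-2,-28,-15],"grip":50},{"rotation":[0,0,0],"dp":[-3,-28,0],"grip":50},{"rotation":[0,0,0],"dp":[-3,-28,0],"grip":50},{"rotation":[0,0,0],"dp":[-3,-28,0],"grip":50}]' | egrep 'pos'
python3 -m jog '[{"rotation":[0,0,0],"dp":[0,-22,0],"grip":50},{"rotation":[0,0,0],"dp":[0,0,0],"grip":50},{"rotation":[0,0,0],"dp":[0,0,0],"grip":50},{"rotation":[0,0,0],"dp":[0,0,0],"grip":50},{"rotation":[0,0,0],"dp":[0,0,0],"grip":50},{"rotation":[0,0,0],"dp":[0,0,0],"grip":50},{"rotation":[0,0,0],"dp":[0,0,0],"grip":50},{"rotation":[0,0,0],"dp":[0,0,0],"grip":50}]' | egrep 'pos'
python3 - <<'E'
from h import *
for n in('wrist','top'):
    c=cap(n);im=c['img'];h=cv2.cvtColor(im,cv2.COLOR_BGR2HSV);H,S,V=[h[...,i].astype(int) for i in range(3)];m=(H>17)&(H<30)&(S>60)&(V>90)
    for r in rects(c,m,.01,500):print(n,*[round(float(v),1) for v in r])
E
python3 go.py 393 -383.5 15 -5.4
```

```text
tool_pos: [0.3945, -0.2187, 0.026]
force: [-0.2, -0.4, 0.8]
grasp_force: 0.0
tool_pos: [0.3953, -0.3608, 0.1373]
tool_pos: [0.3934, -0.381, 0.137]
wrist 600.0 -343.5 427.9 20.7 84.7 327.0 380.0
wrist 535.5 -273.1 81.3 23.1 4.6 393.0 322.0
wrist 512.9 -513.1 81.4 23.5 -15.2 166.0 321.0
wrist 395.1 -383.4 128.1 109.8 -5.4 277.0 199.0
wrist 396.8 -220.9 129.7 112.6 -0.0 445.0 186.0
top 394.8 -220.2 127.2 111.4 1.6 291.0 241.0
top 678.8 -111.4 139.1 116.4 -5.6 261.0 153.0
top 671.4 69.2 140.1 117.0 -6.4 205.0 154.0
pos [ 393.3 -381.3  137. ] yaw -5.33 tilt 0.01 turn 0.07 dp [  0.   -2.2 122. ] F [-0.1  0.7 -0.7] w 49.5 g 0.0 t 37.57
```

Lid B at wrist pixel (277,199) is aligned, so I'll grasp it and carry it to the slab.

```bash

python3 -m jog '[{"rotation":[0,0,0],"dp":[-1,-2,20],"grip":50},{"rotation":[0,0,0],"dp":[0,0,25],"grip":50},{"rotation":[0,0,0],"dp":[0,0,25],"grip":50},{"rotation":[0,0,0],"dp":[0,0,25],"grip":50},{"rotation":[0,0,0],"dp":[0,0,20],"grip":50},{"rotation":[0,0,0],"dp":[0,0,7],"grip":50},{"rotation":[0,0,0],"dp":[0,0,0],"grip":50},{"rotation":[0,0,0],"dp":[0,0,0],"grip":50}]' |grep pos
python3 -m jog '[{"rotation":[0,0,0],"dp":[0,0,0],"grip":12},{"rotation":[0,0,0],"dp":[0,0,0],"grip":12},{"rotation":[0,0,0],"dp":[0,0,0],"grip":12},{"rotation":[0,0,0],"dp":[0,0,0],"grip":12},{"rotation":[0,0,0],"dp":[0,0,0],"grip":12},{"rotation":[0,0,0],"dp":[0,0,-10],"grip":12},{"rotation":[0,0,-2.7],"dp":[0,0,-30],"grip":12},{"rotation":[0,0,-2.7],"dp":[0,0,-30],"grip":12}]' 35
python3 go.py 478 -7 85 0
```

```text
tool_pos: [0.3939, -0.3841, 0.0153]
time_s: 38.9
tool_pos: [0.3926, -0.3827, 0.0851]
orientation: [[-1.0, -0.003, -0.003], [-0.003, 1.0, 0.002], [0.003, 0.002, -1.0]]
force: [1.2, -0.4, -1.9]
width: 0.0178
grasp_force: 35.0
pos [ 392.6 -382.7   85.1] yaw 0.15 tilt 0.23 turn 0.15 dp [-8.540e+01  3.757e+02  1.000e-01] F [ 1.2 -0.4 -1.9] w 17.8 g 35.0 t 38.9
```

```bash

python3 -m jog '[{"rotation":[0,0,0],"dp":[-12,15,-15],"grip":12},{"rotation":[0,0,0],"dp":[-12,28,0],"grip":12},{"rotation":[0,0,0],"dp":[-12,28,0],"grip":12},{"rotation":[0,0,0],"dp":[-12,28,0],"grip":12},{"rotation":[0,0,0],"dp":[-12,28,0],"grip":12},{"rotation":[0,0,0],"dp":[-12,28,0],"grip":12},{"rotation":[0,0,0],"dp":[-12,28,0],"grip":12},{"rotation":[0,0,0],"dp":[0,28,0],"grip":12}]' | grep pos
python3 -m jog '[{"rotation":[0,0,0],"dp":[0,28,0],"grip":12},{"rotation":[0,0,0],"dp":[0,28,0],"grip":12},{"rotation":[0,0,0],"dp":[0,28,0],"grip":12},{"rotation":[0,0,0],"dp":[0,28,0],"grip":12},{"rotation":[0,0,0],"dp":[0,28,0],"grip":12},{"rotation":[0,0,0],"dp":[0,22,10],"grip":12},{"rotation":[0,0,0],"dp":[0,0,15],"grip":12},{"rotation":[0,0,0],"dp":[0,0,15],"grip":12}]' | grep pos
python3 -m jog '[{"rotation":[0,0,0],"dp":[0,0,10],"grip":12},{"rotation":[0,0,0],"dp":[0,0,6],"grip":12},{"rotation":[0,0,0],"dp":[0,0,3],"grip":12},{"rotation":[0,0,0],"dp":[0,0,1],"grip":12},{"rotation":[0,0,0],"dp":[0,0,0],"grip":12},{"rotation":[0,0,0],"dp":[0,0,0],"grip":12},{"rotation":[0,0,0],"dp":[0,0,0],"grip":12},{"rotation":[0,0,0],"dp":[0,0,0],"grip":12}]'
python3 go.py 478 -7 38 0
```

```text
tool_pos: [0.4804, -0.171, 0.1006]
tool_pos: [0.4779, -0.0083, 0.0602]
time_s: 40.9
tool_pos: [0.4779, -0.0108, 0.0404]
orientation: [[-1.0, -0.001, 0.001], [-0.001, 1.0, 0.0], [-0.001, 0.0, -1.0]]
force: [0.2, 1.2, -2.0]
width: 0.0177
grasp_force: 35.0
pos [477.9 -10.8  40.4] yaw 0.03 tilt 0.04 turn 0.03 dp [-0.1  3.8  2.4] F [ 0.2  1.2 -2. ] w 17.7 g 35.0 t 40.9
```

```bash

python3 -m jog '[{"rotation":[0,0,0],"dp":[0,0,2],"grip":12},{"rotation":[0,0,0],"dp":[0,0,0],"grip":40},{"rotation":[0,0,0],"dp":[0,0,0],"grip":40},{"rotation":[0,0,0],"dp":[0,0,0],"grip":40},{"rotation":[0,0,0],"dp":[0,0,-15],"grip":40},{"rotation":[0,0,0],"dp":[0,0,-30],"grip":40},{"rotation":[0,0,0],"dp":[25,0,0],"grip":0},{"rotation":[0,0,0],"dp":[25,0,0],"grip":0}]'|grep pos
python3 -m jog '[{"rotation":[0,0,0],"dp":[0,0,0],"grip":0},{"rotation":[0,0,0],"dp":[0,0,20],"grip":0},{"rotation":[0,0,0],"dp":[0,0,15],"grip":0},{"rotation":[0,0,0],"dp":[0,0,10],"grip":0},{"rotation":[0,0,0],"dp":[0,0,3],"grip":0},{"rotation":[0,0,0],"dp":[0,0,0],"grip":0},{"rotation":[0,0,0],"dp":[0,0,0],"grip":0},{"rotation":[0,0,0],"dp":[0,0,0],"grip":0}]' | egrep 'pos|force'
python3 -m jog '[{"rotation":[0,0,0],"dp":[0,0,0.5],"grip":0},{"rotation":[0,0,0],"dp":[0,0,0.5],"grip":0},{"rotation":[0,0,0],"dp":[0,0,0.5],"grip":0},{"rotation":[0,0,0],"dp":[0,0,0.5],"grip":0},{"rotation":[0,0,0],"dp":[0,0,0.5],"grip":0},{"rotation":[0,0,0],"dp":[0,0,0],"grip":0},{"rotation":[0,0,0],"dp":[0,0,0],"grip":0},{"rotation":[0,0,0],"dp":[0,0,0],"grip":0}]'| egrep 'pos|force'
python3 -m jog '[{"rotation":[0,0,0],"dp":[0,0,0.5],"grip":0},{"rotation":[0,0,0],"dp":[0,0,0.5],"grip":0},{"rotation":[0,0,0],"dp":[0,0,0],"grip":0},{"rotation":[0,0,0],"dp":[0,0,0],"grip":0},{"rotation":[0,0,0],"dp":[0,0,0],"grip":0},{"rotation":[0,0,0],"dp":[0,0,0],"grip":0},{"rotation":[0,0,0],"dp":[0,0,0],"grip":0},{"rotation":[0,0,0],"dp":[0,0,0],"grip":0}]'| egrep 'pos|force'
```

```text
tool_pos: [0.4295, -0.0109, 0.0841]
tool_pos: [0.4281, -0.0108, 0.0354]
force: [0.6, 0.0, -0.3]
grasp_force: 0.0
tool_pos: [0.4276, -0.0108, 0.0325]
force: [-0.3, 1.4, 1.2]
grasp_force: 0.0
tool_pos: [0.4277, -0.0108, 0.0322]
force: [-2.0, -0.5, 13.1]
grasp_force: 6.1
```

Lid B also reads level at 13 N. I'll press a little harder and then check its far end, with the cameras watching.

```bash

python3 -m jog '[{"rotation":[0,0,0],"dp":[0,0,0.5],"grip":0},{"rotation":[0,0,0],"dp":[0,0,0.5],"grip":0},{"rotation":[0,0,0],"dp":[0,0,0],"grip":0},{"rotation":[0,0,0],"dp":[0,0,0],"grip":0},{"rotation":[0,0,0],"dp":[0,0,0],"grip":0},{"rotation":[0,0,0],"dp":[0,0,0],"grip":0},{"rotation":[0,0,0],"dp":[0,0,0],"grip":0},{"rotation":[0,0,0],"dp":[0,0,0],"grip":0}]'| egrep 'pos|force'
python3 - <<'E'
from h import *
c=cap('side');im=c['img']
cv2.imwrite('pics/press_side.png',cv2.resize(im[165:265,230:390],None,fx=5,fy=5,interpolation=cv2.INTER_CUBIC))
E
```

```text
tool_pos: [0.4277, -0.0107, 0.0321]
force: [-3.1, 0.0, 26.5]
grasp_force: 13.0
```

View pics/press_side.png

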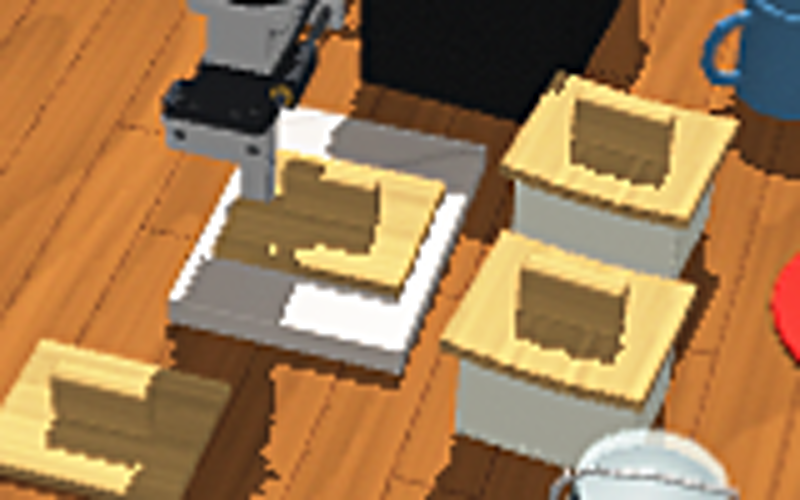

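The side crop shows the fingers at (260,180) on the lid's near end, with no visible tilt. To be sure, I'll compare pressed and released pictures numerically.

```bash

cat > snap.py <<'E'
import sys,pickle;from h import *
pickle.dump({n:cap(n) for n in('side','top','wrist')},open(sys.argv[1]+'.pkl','wb'));s=state();print(s['tool_pos']*1000,s['force'])
E
python3 snap.py Bp
python3 -m jog '[{"rotation":[0,0,0],"dp":[0,0,-3],"grip":0},{"rotation":[0,0,0],"dp":[0,0,-3],"grip":0},{"rotation":[0,0,0],"dp":[0,0,0],"grip":0},{"rotation":[0,0,0],"dp":[0,0,0],"grip":0},{"rotation":[0,0,0],"dp":[0,0,0],"grip":0},{"rotation":[0,0,0],"dp":[0,0,0],"grip":0},{"rotation":[0,0,0],"dp":[0,0,0],"grip":0},{"rotation":[0,0,0],"dp":[0,0,0],"grip":0}]'| egrep 'pos|force'
python3 snap.py Br
python3 - <<'E'
import pickle;from h import *
a,b=[pickle.load(open(f,'rb')) for f in('Bp.pkl','Br.pkl')]
for n,(x0,y0,x1,y1) in dict(side=(264,195,322,228),top=(190,188,265,245)).items():
    d=cv2.absdiff(a[n]['img'],b[n]['img']).max(2)[y0:y1,x0:x1]
    print(n,(d>25).sum(),d.size)
    cv2.imwrite(f'pics/d_{n}.png',cv2.resize(np.hstack([a[n]['img'][y0:y1,x0:x1],b[n]['img'][y0:y1,x0:x1]]),None,fx=5,fy=5))
E
```

```text
[427.67941964 -10.75158025  32.09923796] [-3.2830355   0.13343861 26.90569836]
tool_pos: [0.4275, -0.0108, 0.0363]
force: [-1.2, 0.4, -0.2]
grasp_force: 0.0
[427.56210146 -10.76075681  36.37634983] [ 0.03917914  0.62751383 -0.03293367]
side 44 1914
top 130 4275
```

View pics/d_side.png

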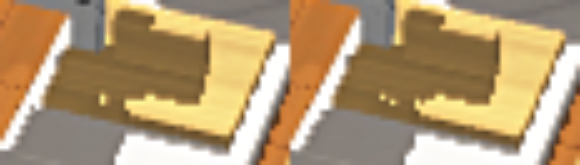

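Lid B doesn't move between the pressed and released frames, so its near end is sound. I'll check the far end too before concluding.

```bash

python3 -m jog '[{"rotation":[0,0,0],"dp":[0,0,-25],"grip":0},{"rotation":[0,0,0],"dp":[0,0,-25],"grip":0},{"rotation":[0,0,0],"dp":[-25,0,0],"grip":0},{"rotation":[0,0,0],"dp":[-25,0,0],"grip":0},{"rotation":[0,0,0],"dp":[-25,0,0],"grip":0},{"rotation":[0,0,0],"dp":[-25,0,0],"grip":0},{"rotation":[0,0,0],"dp":[0,0,25],"grip":0},{"rotation":[0,0,0],"dp":[0,0,22],"grip":0}]'| egrep 'pos|force'
python3 -m jog '[{"rotation":[0,0,0],"dp":[0,0,3],"grip":0},{"rotation":[0,0,0],"dp":[0,0,0],"grip":0},{"rotation":[0,0,0],"dp":[0,0,0],"grip":0},{"rotation":[0,0,0],"dp":[0,0,0],"grip":0},{"rotation":[0,0,0],"dp":[0,0,0.5],"grip":0},{"rotation":[0,0,0],"dp":[0,0,0.5],"grip":0},{"rotation":[0,0,0],"dp":[0,0,0.5],"grip":0},{"rotation":[0,0,0],"dp":[0,0,0.5],"grip":0}]'| egrep 'pos|force'
python3 -m jog '[{"rotation":[0,0,0],"dp":[0,0,0.5],"grip":0},{"rotation":[0,0,0],"dp":[0,0,0.5],"grip":0},{"rotation":[0,0,0],"dp":[0,0,0.5],"grip":0},{"rotation":[0,0,0],"dp":[0,0,0.5],"grip":0},{"rotation":[0,0,0],"dp":[0,0,0],"grip":0},{"rotation":[0,0,0],"dp":[0,0,0],"grip":0},{"rotation":[0,0,0],"dp":[0,0,0],"grip":0},{"rotation":[0,0,0],"dp":[0,0,0],"grip":0}]'| egrep 'pos|force'
```

```text
tool_pos: [0.5302, -0.0105, 0.0393]
force: [-1.3, 0.4, -0.8]
grasp_force: 0.0
tool_pos: [0.5278, -0.0106, 0.0348]
force: [-0.5, -0.5, 0.3]
grasp_force: 0.0
tool_pos: [0.5276, -0.0107, 0.0325]
force: [-0.1, -0.6, 0.7]
grasp_force: 0.0
```

```bash

python3 -m jog '[{"rotation":[0,0,0],"dp":[0,0,0.5],"grip":0},{"rotation":[0,0,0],"dp":[0,0,0.5],"grip":0},{"rotation":[0,0,0],"dp":[0,0,0.5],"grip":0},{"rotation":[0,0,0],"dp":[0,0,0],"grip":0},{"rotation":[0,0,0],"dp":[0,0,0],"grip":0},{"rotation":[0,0,0],"dp":[0,0,0],"grip":0},{"rotation":[0,0,0],"dp":[0,0,0],"grip":0},{"rotation":[0,0,0],"dp":[0,0,0],"grip":0}]'| egrep 'pos|force'
```

```text
tool_pos: [0.5277, -0.0107, 0.0322]
force: [-2.0, 0.9, 13.2]
grasp_force: 6.7
```

```bash

python3 - <<'E'
import pickle;from h import *
for f in('Br','Bp'):
    c=pickle.load(open(f+'.pkl','rb'))['wrist'];h=cv2.cvtColor(c['img'],cv2.COLOR_BGR2HSV);H,S,V=[h[...,i].astype(int) for i in range(3)]
    for r in rects(c,(H>17)&(H<30)&(S>60)&(V>90),.032,800):print(f,[round(float(v),1) for v in r])
im=cv2.imread('pics/w3.png');print(im.shape)
E
python3 -m jog '[{"rotation":[0,0,0],"dp":[0,0,-15],"grip":0},{"rotation":[0,0,0],"dp":[0,0,-25],"grip":0},{"rotation":[0,0,0],"dp":[0,0,-25],"grip":40},{"rotation":[0,0,0],"dp":[25,0,0],"grip":40},{"rotation":[0,0,0],"dp":[25,0,0],"grip":40},{"rotation":[0,0,0],"dp":[0,0,15],"grip":40},{"rotation":[0,0,0],"dp":[0,0,20],"grip":40},{"rotation":[0,0,0],"dp":[0,0,20],"grip":40}]'| egrep 'pos|force'
```

```text
Br [491.6, -61.4, 256.9, 72.2, -90.0, 228.0, 365.0]
Br [427.6, -11.0, 109.7, 30.5, 90.0, 279.0, 243.0]
Br [392.7, -162.9, 115.4, 43.5, -0.1, 28.0, 186.0]
Bp [488.7, -60.1, 251.0, 70.7, 89.9, 229.0, 364.0]
Bp [427.0, -11.0, 109.7, 30.1, 89.6, 280.0, 244.0]
Bp [392.6, -160.6, 115.2, 39.7, -0.1, 26.0, 187.0]
(420, 560, 3)
tool_pos: [0.478, -0.0105, 0.041]
force: [-0.2, -0.1, 0.4]
grasp_force: 0.0
```

This changes the verdict on A and D. On the slab the wrist camera saw them 111.8 and 111.9 mm wide, against 109.7 mm for B, which puts their tops about 4 mm higher. They also took a light load at 33.7 mm and gave way to 32.2 mm, while B and C showed no contact until about 32.3 mm. That points to A and D being warped and B and C sound. I'll park B and re-test D on the slab carefully.

```bash

python3 -m jog '[{"rotation":[0,0,0],"dp":[0,0,0],"grip":12},{"rotation":[0,0,0],"dp":[0,0,0],"grip":12},{"rotation":[0,0,0],"dp":[0,0,0],"grip":12},{"rotation":[0,0,0],"dp":[0,0,0],"grip":12},{"rotation":[0,0,0],"dp":[0,0,0],"grip":12},{"rotation":[0,0,0],"dp":[0,0,-15],"grip":12},{"rotation":[0,0,0],"dp":[0,0,-20],"grip":12},{"rotation":[0,0,0],"dp":[0,-15,-10],"grip":12}]' 35 | egrep 'pos|force'
python3 -m jog '[{"rotation":[0,0,0],"dp":[-4,-28,0],"grip":12},{"rotation":[0,0,0],"dp":[-4,-28,0],"grip":12},{"rotation":[0,0,0],"dp":[-4,-28,0],"grip":12},{"rotation":[0,0,0],"dp":[-10,-28,0],"grip":12},{"rotation":[0,0,0],"dp":[-10,-28,0],"grip":12},{"rotation":[0,0,0],"dp":[-15,-28,0],"grip":12},{"rotation":[0,0,0],"dp":[-15,-28,0],"grip":12},{"rotation":[0,0,0],"dp":[-15,-28,0],"grip":12}]' | egrep 'pos|force'
python3 -m jog '[{"rotation":[0,0,0],"dp":[-5,-20,20],"grip":12},{"rotation":[0,0,0],"dp":[0,0,20],"grip":12},{"rotation":[0,0,0],"dp":[0,0,15],"grip":12},{"rotation":[0,0,0],"dp":[0,0,7],"grip":12},{"rotation":[0,0,0],"dp":[0,0,3],"grip":12},{"rotation":[0,0,0],"dp":[0,0,0],"grip":12},{"rotation":[0,0,0],"dp":[0,0,0],"grip":12},{"rotation":[0,0,0],"dp":[0,0,0],"grip":12}]' | egrep 'pos|force'
python3 go.py 560 -270 19 0
```

```text
tool_pos: [0.478, -0.023, 0.0874]
force: [1.5, 0.8, -2.8]
grasp_force: 35.0
tool_pos: [0.5546, -0.2524, 0.0863]
force: [0.4, 0.8, -2.3]
grasp_force: 35.0
tool_pos: [0.5606, -0.2699, 0.022]
force: [-0.1, -0.4, -2.7]
grasp_force: 35.0
pos [ 560.6 -269.9   22. ] yaw 0.07 tilt 0.11 turn 0.07 dp [ 0.6 -0.1  3. ] F [-0.1 -0.4 -2.7] w 18.0 g 35.0 t 50.58
```

```bash

python3 -m jog '[{"rotation":[0,0,0],"dp":[0,0,3],"grip":12},{"rotation":[0,0,0],"dp":[0,0,0],"grip":50},{"rotation":[0,0,0],"dp":[0,0,0],"grip":50},{"rotation":[0,0,0],"dp":[0,0,0],"grip":50},{"rotation":[0,0,0],"dp":[0,0,-15],"grip":50},{"rotation":[0,0,0],"dp":[0,0,-35],"grip":50},{"rotation":[0,0,3.4],"dp":[0,0,-35],"grip":50},{"rotation":[0,0,3.4],"dp":[0,0,-35],"grip":50}]' | egrep 'pos|wid'
python3 -m jog '[{"rotation":[0,0,0],"dp":[0,0,-35],"grip":50},{"rotation":[0,0,0],"dp":[0,0,-20],"grip":50},{"rotation":[0,0,0],"dp":[-5,28,0],"grip":50},{"rotation":[0,0,0],"dp":[-5,28,0],"grip":50},{"rotation":[0,0,0],"dp":[-5,28,0],"grip":50},{"rotation":[0,0,0],"dp":[-5,28,0],"grip":50},{"rotation":[0,0,0],"dp":[-5,28,0],"grip":50},{"rotation":[0,0,0],"dp":[-5,28,0],"grip":50}]' | egrep 'pos'
python3 -m jog '[{"rotation":[0,0,0],"dp":[-5,28,0],"grip":50},{"rotation":[0,0,0],"dp":[-5,28,0],"grip":50},{"rotation":[0,0,0],"dp":[-5,28,0],"grip":50},{"rotation":[0,0,0],"dp":[-5,28,0],"grip":50},{"rotation":[0,0,0],"dp":[-5,28,0],"grip":50},{"rotation":[0,0,0],"dp":[-4,28,0],"grip":50},{"rotation":[0,0,0],"dp":[0,0,0],"grip":50},{"rotation":[0,0,0],"dp":[0,0,0],"grip":50}]' | egrep 'pos'
python3 go.py 658 56.6 93 -6.7
python3 - <<'E'
from h import *
c=cap('wrist');im=c['img'];h=cv2.cvtColor(im,cv2.COLOR_BGR2HSV);H,S,V=[h[...,i].astype(int) for i in range(3)]
for z in(.085,.089):
    for r in rects(c,(H>17)&(H<30)&(S>60)&(V>90),z,2500):print(z,[round(float(v),1) for v in r])
E
```

```text
tool_pos: [0.5594, -0.2695, 0.1392]
width: 0.0501
tool_pos: [0.6097, -0.1049, 0.1932]
tool_pos: [0.658, 0.0596, 0.1925]
pos [658.   59.6 192.5] yaw -6.52 tilt 0.04 turn 0.18 dp [-0.4 -2.9 99.5] F [-1.1 -0.5  0.2] w 49.6 g 0.0 t 52.58
0.085 [847.6, 91.1, 400.4, 19.5, 83.4, 327.0, 380.0]
0.085 [659.2, 55.7, 130.0, 110.6, -6.7, 276.0, 203.0]
0.085 [613.5, -123.4, 203.1, 143.9, 9.5, 66.0, 193.0]
0.089 [844.0, 90.7, 394.8, 19.2, 83.4, 327.0, 380.0]
0.089 [658.2, 55.8, 128.2, 109.1, -6.7, 276.0, 203.0]
0.089 [613.2, -120.8, 200.3, 141.8, 9.5, 66.0, 193.0]
```

```bash

python3 -m jog '[{"rotation":[0,0,0],"dp":[0,-3,20],"grip":50},{"rotation":[0,0,0],"dp":[0,0,25],"grip":50},{"rotation":[0,0,0],"dp":[0,0,25],"grip":50},{"rotation":[0,0,0],"dp":[0,0,20],"grip":50},{"rotation":[0,0,0],"dp":[0,0,6],"grip":50},{"rotation":[0,0,0],"dp":[0,0,2],"grip":50},{"rotation":[0,0,0],"dp":[0,0,0],"grip":50},{"rotation":[0,0,0],"dp":[0,0,0],"grip":50}]' |grep pos
python3 -m jog '[{"rotation":[0,0,0],"dp":[0,0,0],"grip":12},{"rotation":[0,0,0],"dp":[0,0,0],"grip":12},{"rotation":[0,0,0],"dp":[0,0,0],"grip":12},{"rotation":[0,0,0],"dp":[0,0,0],"grip":12},{"rotation":[0,0,0],"dp":[0,0,0],"grip":12},{"rotation":[0,0,0],"dp":[0,0,-15],"grip":12},{"rotation":[0,0,-3.4],"dp":[0,0,-20],"grip":12},{"rotation":[0,0,-3.2],"dp":[0,0,0],"grip":12}]' 35
python3 go.py 478 -8 60 0
```

```text
tool_pos: [0.6586, 0.0531, 0.0965]
time_s: 53.97
tool_pos: [0.6595, 0.0537, 0.133]
orientation: [[-1.0, 0.0, 0.005], [0.0, 1.0, -0.0], [-0.005, -0.0, -1.0]]
force: [1.5, 0.2, -0.8]
width: 0.0177
grasp_force: 35.0
pos [659.5  53.7 133. ] yaw -0.0 tilt 0.27 turn -0.0 dp [181.5 -61.7  73. ] F [ 1.5  0.2 -0.8] w 17.7 g 35.0 t 53.97
```

```bash

python3 -m jog '[{"rotation":[0,0,0],"dp":[23,-8,0],"grip":12},{"rotation":[0,0,0],"dp":[23,-8,0],"grip":12},{"rotation":[0,0,0],"dp":[23,-8,0],"grip":12},{"rotation":[0,0,0],"dp":[23,-8,0],"grip":12},{"rotation":[0,0,0],"dp":[23,-8,0],"grip":12},{"rotation":[0,0,0],"dp":[23,-8,0],"grip":12},{"rotation":[0,0,0],"dp":[23,-8,0],"grip":12},{"rotation":[0,0,0],"dp":[21,-6,10],"grip":12}]' |grep pos
python3 -m jog '[{"rotation":[0,0,0],"dp":[0,0,25],"grip":12},{"rotation":[0,0,0],"dp":[0,0,25],"grip":12},{"rotation":[0,0,0],"dp":[0,0,15],"grip":12},{"rotation":[0,0,0],"dp":[0,0,5],"grip":12},{"rotation":[0,0,0],"dp":[0,0,2],"grip":12},{"rotation":[0,0,0],"dp":[0,0,0],"grip":12},{"rotation":[0,0,0],"dp":[0,0,0],"grip":12},{"rotation":[0,0,0],"dp":[0,0,0],"grip":12}]' 
python3 go.py 478 -8 44 0
```

```text
tool_pos: [0.4749, -0.0082, 0.121]
time_s: 55.3
tool_pos: [0.4762, -0.0074, 0.0488]
orientation: [[-1.0, 0.003, 0.002], [0.003, 1.0, -0.0], [-0.002, -0.0, -1.0]]
force: [0.4, 0.2, -2.1]
width: 0.0177
grasp_force: 35.0
pos [476.2  -7.4  48.8] yaw -0.16 tilt 0.1 turn -0.16 dp [-1.8 -0.6  4.8] F [ 0.4  0.2 -2.1] w 17.7 g 35.0 t 55.3
```

```bash

python3 -m jog '[{"rotation":[0,0,0],"dp":[0,0,4],"grip":12},{"rotation":[0,0,0],"dp":[0,0,1],"grip":12},{"rotation":[0,0,0],"dp":[0,0,0],"grip":40},{"rotation":[0,0,0],"dp":[0,0,0],"grip":40},{"rotation":[0,0,0],"dp":[0,0,0],"grip":40},{"rotation":[0,0,0],"dp":[0,0,-15],"grip":40},{"rotation":[0,0,0],"dp":[0,0,-30],"grip":40},{"rotation":[0,0,0],"dp":[25,0,0],"grip":0}]'|grep pos
python3 -m jog '[{"rotation":[0,0,0],"dp":[25,0,0],"grip":0},{"rotation":[0,0,0],"dp":[0,0,20],"grip":0},{"rotation":[0,0,0],"dp":[0,0,20],"grip":0},{"rotation":[0,0,0],"dp":[0,0,10],"grip":0},{"rotation":[0,0,0],"dp":[0,0,0],"grip":0},{"rotation":[0,0,0],"dp":[0,0,0],"grip":0},{"rotation":[0,0,0],"dp":[0,0,0],"grip":0},{"rotation":[0,0,0],"dp":[0,0,0],"grip":0}]' | egrep 'pos|force'
python3 snap.py Dr
python3 -m jog '[{"rotation":[0,0,0],"dp":[0,0,1],"grip":0},{"rotation":[0,0,0],"dp":[0,0,1],"grip":0},{"rotation":[0,0,0],"dp":[0,0,0],"grip":0},{"rotation":[0,0,0],"dp":[0,0,0],"grip":0},{"rotation":[0,0,0],"dp":[0,0,0],"grip":0},{"rotation":[0,0,0],"dp":[0,0,0],"grip":0},{"rotation":[0,0,0],"dp":[0,0,0],"grip":0},{"rotation":[0,0,0],"dp":[0,0,0],"grip":0}]'| egrep 'pos|force'
python3 -m jog '[{"rotation":[0,0,0],"dp":[0,0,1],"grip":0},{"rotation":[0,0,0],"dp":[0,0,0.5],"grip":0},{"rotation":[0,0,0],"dp":[0,0,0],"grip":0},{"rotation":[0,0,0],"dp":[0,0,0],"grip":0},{"rotation":[0,0,0],"dp":[0,0,0],"grip":0},{"rotation":[0,0,0],"dp":[0,0,0],"grip":0},{"rotation":[0,0,0],"dp":[0,0,0],"grip":0},{"rotation":[0,0,0],"dp":[0,0,0],"grip":0}]'| egrep 'pos|force'
```

```text
tool_pos: [0.4577, -0.0081, 0.0911]
tool_pos: [0.426, -0.0073, 0.0386]
force: [0.5, -0.6, 1.0]
grasp_force: 0.0
[425.85020942  -7.18370052  38.46285227] [ 0.40932726  0.31989313 -0.39418078]
tool_pos: [0.4254, -0.0073, 0.036]
force: [-0.3, 0.5, 1.3]
grasp_force: 0.1
tool_pos: [0.4253, -0.0073, 0.0345]
force: [-1.7, -0.0, 1.1]
grasp_force: 0.6
```

Lid D makes contact at 36 mm and yields under about 1.2 N, so it rocks. I'll finish the press with a picture comparison.

```bash

python3 -m jog '[{"rotation":[0,0,0],"dp":[0,0,0.5],"grip":0},{"rotation":[0,0,0],"dp":[0,0,0.5],"grip":0},{"rotation":[0,0,0],"dp":[0,0,0.5],"grip":0},{"rotation":[0,0,0],"dp":[0,0,0.5],"grip":0},{"rotation":[0,0,0],"dp":[0,0,0.5],"grip":0},{"rotation":[0,0,0],"dp":[0,0,0.3],"grip":0},{"rotation":[0,0,0],"dp":[0,0,0],"grip":0},{"rotation":[0,0,0],"dp":[0,0,0],"grip":0}]'| egrep 'pos|force'
python3 snap.py Dp
python3 - <<'E'
import pickle;from h import *
a,b=[pickle.load(open(f,'rb')) for f in('Dp.pkl','Dr.pkl')]
for n,(x0,y0,x1,y1) in dict(side=(264,195,322,228),top=(190,188,265,245)).items():
    d=cv2.absdiff(a[n]['img'],b[n]['img']).max(2)[y0:y1,x0:x1]
    print(n,(d>25).sum(),d.size)
    cv2.imwrite(f'pics/dd_{n}.png',cv2.resize(np.hstack([a[n]['img'][y0:y1,x0:x1],b[n]['img'][y0:y1,x0:x1]]),None,fx=5,fy=5))
# bin and pedal
c=b['top'];im=c['img'];h=cv2.cvtColor(im,cv2.COLOR_BGR2HSV);S,V=h[...,1].astype(int),h[...,2].astype(int)
m=((S<60)&(V<110)).astype(np.uint8);m=cv2.morphologyEx(m,cv2.MORPH_OPEN,np.ones((3,3)))
for z in(.055,.18):
    for r in rects(c,m,z,150):
        if r[5]<200 and 100<r[6]<270: print(z,[round(float(v),1) for v in r])
E
```

```text
tool_pos: [0.4253, -0.0072, 0.0322]
force: [-1.6, -0.0, 10.6]
grasp_force: 5.6
[425.34823892  -7.24967794  32.22822499] [-2.35935807 -0.53931839 10.72634053]
side 324 1914
top 190 4275
0.055 [534.1, 302.4, 304.3, 171.2, 85.2, 124.0, 192.0]
0.18 [519.2, 257.7, 276.0, 155.3, 85.2, 124.0, 192.0]
```

View pics/dd_side.png

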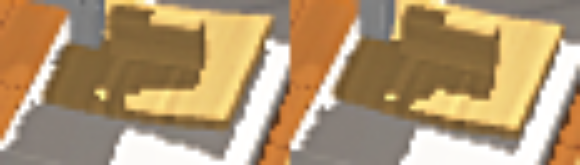

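The pressed frame on the left clearly shows the far end at (235,130) lifted off the slab, and the released frame shows it down. D is warped, so the bin may now be opened. I'll work out the bin pose from the crop corners and lift off.

```bash

python3 - <<'E'
import pickle;from h import *
c=pickle.load(open('Dr.pkl','rb'))['top']
def f(q,z):
    p=(np.array(q)+.5)/3-.5+[60,100];w=onz(c,p,z)[:,:2]*1000;print(z,w.round(1).tolist(),w.mean(0).round(1))
    return w
w=f([(63,177),(323,203),(302,371),(38,343)],.176)
L=(w[1]+w[2]-w[0]-w[3])/2;W=(w[0]+w[1]-w[2]-w[3])/2
print(np.hypot(*L),np.hypot(*W),np.degrees(np.arctan2(L[1],L[0]))+90,np.degrees(np.arctan2(W[1],W[0])))
w=f([(163,402),(243,409),(238,458),(157,450)],.055)
L=(w[1]+w[2]-w[0]-w[3])/2;W=(w[0]+w[1]-w[2]-w[3])/2;print(np.hypot(*L),np.hypot(*W))
cs=pickle.load(open('Dr.pkl','rb'))['side']['img'];cv2.imwrite('pics/bin_side.png',cv2.resize(cs[95:225,270:410],None,fx=5,fy=4.5,interpolation=cv2.INTER_CUBIC))
E
python3 -m jog '[{"rotation":[0,0,0],"dp":[0,0,-15],"grip":0},{"rotation":[0,0,0],"dp":[0,0,-30],"grip":0},{"rotation":[0,0,0],"dp":[0,0,-35],"grip":0},{"rotation":[0,0,0],"dp":[0,0,-35],"grip":0},{"rotation":[0,0,0],"dp":[0,0,0],"grip":0},{"rotation":[0,0,0],"dp":[0,0,0],"grip":0},{"rotation":[0,0,0],"dp":[0,0,0],"grip":0},{"rotation":[0,0,0],"dp":[0,0,0],"grip":0}]'| egrep 'pos|force'
```

```text
0.176 [[611.4, 389.2], [594.2, 145.6], [434.5, 156.9], [454.2, 401.2]] [523.6 273.2]
244.6619432958584 158.8855864473677 -4.331273163148396 -4.213196437804877
0.055 [[405.2, 329.1], [400.1, 247.9], [350.1, 249.9], [356.3, 331.9]] [377.9 289.7]
81.76939175013824 49.462159444526186
tool_pos: [0.4246, -0.007, 0.1457]
force: [-0.0, -0.0, 0.4]
grasp_force: 0.0
```

View pics/bin_side.png

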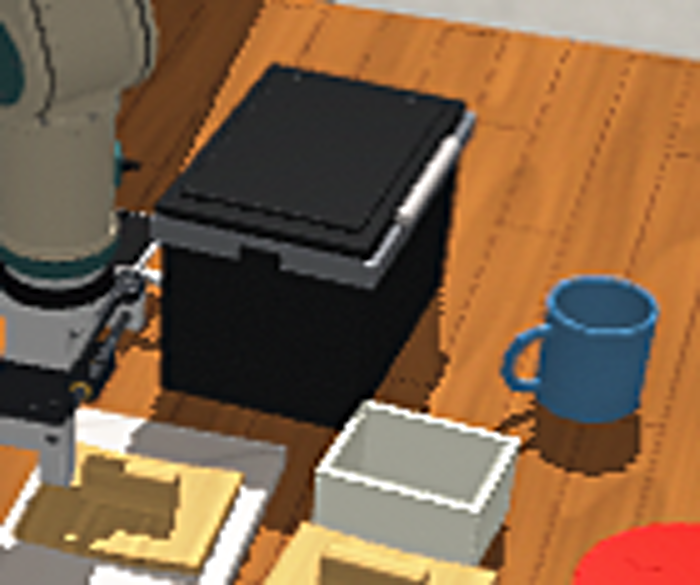

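The side crop shows the shut bin with the pedal in front at its lower left, the handle bar at the back, and the left canister uncovered. Next is the pedal.

```bash

python3 -m jog '[{"rotation":[0,0,4.3],"dp":[0,0,0],"grip":0},{"rotation":[0,0,0],"dp":[7,29,0],"grip":0},{"rotation":[0,0,0],"dp":[7,29,0],"grip":0},{"rotation":[0,0,0],"dp":[7,29,0],"grip":0},{"rotation":[0,0,0],"dp":[7,29,0],"grip":0},{"rotation":[0,0,0],"dp":[7,29,0],"grip":0},{"rotation":[0,0,0],"dp":[7,29,0],"grip":0},{"rotation":[0,0,0],"dp":[7,29,0],"grip":0}]'| egrep 'pos'
python3 -m jog '[{"rotation":[0,0,0],"dp":[7,29,0],"grip":0},{"rotation":[0,0,0],"dp":[7,29,0],"grip":0},{"rotation":[0,0,0],"dp":[6,31,0],"grip":0},{"rotation":[0,0,0],"dp":[0,0,25],"grip":0},{"rotation":[0,0,0],"dp":[0,0,25],"grip":0},{"rotation":[0,0,0],"dp":[0,0,20],"grip":0},{"rotation":[0,0,0],"dp":[0,0,0],"grip":0},{"rotation":[0,0,0],"dp":[0,0,0],"grip":0}]'| egrep 'pos|force'
python3 go.py 378 290 55 -4.3
```

```text
tool_pos: [0.3912, 0.1997, 0.1453]
tool_pos: [0.3785, 0.2879, 0.0752]
force: [0.8, -0.5, -0.1]
grasp_force: 0.0
pos [378.5 287.9  75.2] yaw -4.54 tilt 0.25 turn -0.24 dp [ 0.6  2.1 20.2] F [ 0.8 -0.5 -0.1] w 0.2 g 0.0 t 60.93
```

```bash

python3 -m jog '[{"rotation":[0,0,0],"dp":[0,2,10],"grip":0},{"rotation":[0,0,0],"dp":[0,0,8],"grip":0},{"rotation":[0,0,0],"dp":[0,0,4],"grip":0},{"rotation":[0,0,0],"dp":[0,0,4],"grip":0},{"rotation":[0,0,0],"dp":[0,0,4],"grip":0},{"rotation":[0,0,0],"dp":[0,0,4],"grip":0},{"rotation":[0,0,0],"dp":[0,0,4],"grip":0},{"rotation":[0,0,0],"dp":[0,0,4],"grip":0}]'| egrep 'pos|force'
python3 -m jog '[{"rotation":[0,0,0],"dp":[0,0,3],"grip":0},{"rotation":[0,0,0],"dp":[0,0,3],"grip":0},{"rotation":[0,0,0],"dp":[0,0,3],"grip":0},{"rotation":[0,0,0],"dp":[0,0,2],"grip":0},{"rotation":[0,0,0],"dp":[0,0,2],"grip":0},{"rotation":[0,0,0],"dp":[0,0,1],"grip":0},{"rotation":[0,0,0],"dp":[0,0,0],"grip":0},{"rotation":[0,0,0],"dp":[0,0,0],"grip":0}]'| egrep 'pos|force'
```

```text
tool_pos: [0.3765, 0.2917, 0.0347]
force: [-3.9, 0.7, 3.8]
grasp_force: 2.7
tool_pos: [0.3807, 0.2913, 0.0228]
force: [-5.0, -2.8, 27.6]
grasp_force: 13.8
```

```bash

python3 -m jog '[{"rotation":[0,0,0],"dp":[0,0,0],"grip":0},{"rotation":[0,0,0],"dp":[0,0,0],"grip":0},{"rotation":[0,0,0],"dp":[0,0,-3],"grip":0},{"rotation":[0,0,0],"dp":[0,0,-15],"grip":0},{"rotation":[0,0,0],"dp":[5,0,-30],"grip":40},{"rotation":[0,0,0],"dp":[5,-15,-30],"grip":40},{"rotation":[0,0,0],"dp":[0,-25,-30],"grip":40},{"rotation":[0,0,0],"dp":[0,-25,0],"grip":40}]'| egrep 'pos|force'
python3 -m jog '[{"rotation":[0,0,0],"dp":[0,-28,0],"grip":40},{"rotation":[0,0,0],"dp":[0,-28,0],"grip":40},{"rotation":[0,0,0],"dp":[-5,-28,0],"grip":40},{"rotation":[0,0,0],"dp":[-10,-28,0],"grip":40},{"rotation":[0,0,0],"dp":[-10,-28,0],"grip":40},{"rotation":[0,0,0],"dp":[-15,-28,0],"grip":40},{"rotation":[0,0,0],"dp":[-15,-28,0],"grip":40},{"rotation":[0,0,0],"dp":[-15,-28,0],"grip":40}]'| egrep 'pos|force'
python3 - <<'E'
from h import *
a=cap('top')['img'];b=cap('side')['img']
cv2.imwrite('pics/open.png',np.hstack([cv2.resize(a[90:260,60:260],(400,340),interpolation=cv2.INTER_CUBIC),cv2.resize(b[60:230,240:440],(400,340),interpolation=cv2.INTER_CUBIC)]))
E
python3 go.py 477 -7.5 44 0
```

```text
tool_pos: [0.3678, 0.2281, 0.1323]
force: [0.7, 0.8, -0.5]
grasp_force: 0.0
tool_pos: [0.4181, -0.0036, 0.1288]
force: [0.7, 0.6, -0.6]
grasp_force: 0.0
pos [420.4  -7.6 129.4] yaw -4.97 tilt 0.4 turn -4.97 dp [-56.6   0.1  85.4] F [-1.   0.3  0.2] w 40.0 g 0.0 t 63.7
```

View pics/open.png

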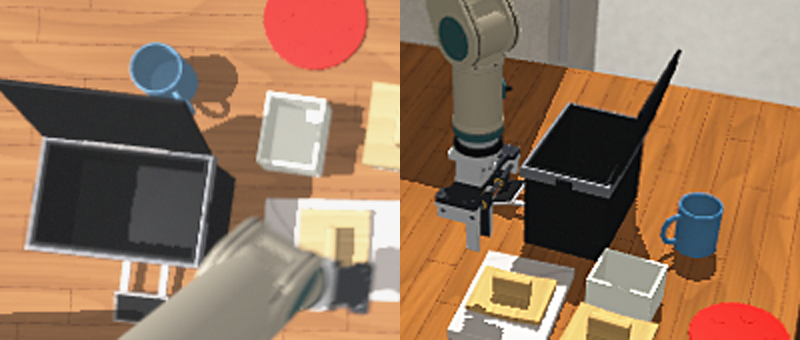

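The picture shows the bin open, its lid leaning back at (110,110) left and (660,110) right, and the pedal down at (140,305). I'll measure the rim and re-grip lid D.

```bash

python3 -m jog '[{"rotation":[0,0,-4.8],"dp":[-28,0,25],"grip":50},{"rotation":[0,0,0],"dp":[-28,0,25],"grip":50},{"rotation":[0,0,0],"dp":[0,0,25],"grip":50},{"rotation":[0,0,0],"dp":[0,0,10],"grip":50},{"rotation":[0,0,0],"dp":[0,0,0],"grip":50},{"rotation":[0,0,0],"dp":[0,0,0],"grip":50},{"rotation":[0,0,0],"dp":[0,0,0],"grip":50},{"rotation":[0,0,0],"dp":[0,0,0],"grip":50}]'| egrep 'pos|force'
python3 go.py 477 -7.5 42 0
python3 - <<'E'
from h import *
c=cap('top');print(np.round(state()['q'],2))
for q in([(46,138),(213,155),(197,264),(25,248)],):
    p=(np.array(q)+.5)/2-.5+[60,90];w=onz(c,p,.172)[:,:2]*1000
    L=(w[1]+w[2]-w[0]-w[3])/2;W=(w[0]+w[1]-w[2]-w[3])/2
    print(w.round(1).tolist(),w.mean(0),np.hypot(*L),np.hypot(*W),np.degrees(np.arctan2(L[1],L[0]))+90,np.degrees(np.arctan2(W[1],W[0])))
im=c['img'];h=cv2.cvtColor(im,cv2.COLOR_BGR2HSV);S,V=h[...,1].astype(int),h[...,2].astype(int)
print('row215',[(x,int(V[200,x])) for x in range(70,182,2)])
print('col118',[(y,int(V[y,118])) for y in range(150,235,2)])
E
```

```text
tool_pos: [0.4734, -0.0035, 0.0446]
force: [-0.3, -1.1, -0.3]
grasp_force: 0.0
pos [473.4  -3.5  44.6] yaw 0.35 tilt 0.11 turn 0.35 dp [-3.6 -4.   2.6] F [-0.3 -1.1 -0.3] w 49.7 g 0.0 t 64.37
[-0.31  0.69  0.38  2.14 -0.63  0.41  2.16]
[[612.2, 385.3], [595.0, 149.7], [439.0, 164.1], [455.2, 403.4]] [525.33937864 275.60928293] 238.0168501580858 157.3630393275116 -4.007378852419961 -5.9239515731185115
row215 [(70, 224), (72, 207), (74, 220), (76, 166), (78, 73), (80, 37), (82, 38), (84, 39), (86, 37), (88, 39), (90, 38), (92, 38), (94, 39), (96, 41), (98, 42), (100, 43), (102, 41), (104, 43), (106, 43), (108, 42), (110, 44), (112, 43), (114, 42), (116, 43), (118, 43), (120, 43), (122, 44), (124, 43), (126, 79), (128, 80), (130, 81), (132, 80), (134, 80), (136, 80), (138, 78), (140, 77), (142, 79), (144, 78), (146, 77), (148, 77), (150, 77), (152, 77), (154, 76), (156, 76), (158, 77), (160, 206), (162, 109), (164, 42), (166, 117), (168, 168), (170, 165), (172, 162), (174, 158), (176, 153), (178, 150), (180, 146)]
col118 [(150, 43), (152, 45), (154, 45), (156, 45), (158, 46), (160, 44), (162, 194), (164, 123), (166, 51), (168, 41), (170, 40), (172, 42), (174, 43), (176, 43), (178, 43), (180, 44), (182, 43), (184, 41), (186, 43), (188, 43), (190, 45), (192, 42), (194, 44), (196, 43), (198, 41), (200, 43), (202, 45), (204, 44), (206, 47), (208, 44), (210, 44), (212, 46), (214, 50), (216, 85), (218, 169), (220, 160), (222, 162), (224, 164), (226, 166), (228, 166), (230, 153), (232, 134), (234, 134)]
```

```bash

python3 -m jog '[{"rotation":[0,0,0.3],"dp":[-2,-4,2],"grip":50},{"rotation":[0,0,0],"dp":[0,0,0],"grip":50},{"rotation":[0,0,0],"dp":[0,0,0],"grip":12},{"rotation":[0,0,0],"dp":[0,0,0],"grip":12},{"rotation":[0,0,0],"dp":[0,0,0],"grip":12},{"rotation":[0,0,0],"dp":[0,0,0],"grip":12},{"rotation":[0,0,0],"dp":[0,0,0],"grip":12},{"rotation":[0,0,0],"dp":[0,0,0],"grip":12}]' 35
python3 -m jog '[{"rotation":[0,0,0],"dp":[0,0,-20],"grip":12},{"rotation":[0,0,0],"dp":[0,0,-35],"grip":12},{"rotation":[0,0,-7],"dp":[0,0,-35],"grip":12},{"rotation":[0,0,-7],"dp":[0,0,-35],"grip":12},{"rotation":[0,0,-7],"dp":[0,0,-35],"grip":12},{"rotation":[0,0,-7],"dp":[0,0,-20],"grip":12},{"rotation":[0,0,-7],"dp":[0,0,0],"grip":12},{"rotation":[0,0,-7],"dp":[0,0,0],"grip":12}]'
python3 -m jog '[{"rotation":[0,0,-7],"dp":[0,0,0],"grip":12},{"rotation":[0,0,-7],"dp":[0,0,0],"grip":12},{"rotation":[0,0,-7],"dp":[0,0,0],"grip":12},{"rotation":[0,0,-7],"dp":[0,0,0],"grip":12},{"rotation":[0,0,-7],"dp":[0,0,0],"grip":12},{"rotation":[0,0,-7],"dp":[0,0,0],"grip":12},{"rotation":[0,0,0],"dp":[0,0,0],"grip":12},{"rotation":[0,0,0],"dp":[0,0,0],"grip":12}]'
python3 go.py 513.5 277 222 85.5
```

```text
time_s: 65.08
tool_pos: [0.4747, -0.0075, 0.0416]
orientation: [[-1.0, -0.001, -0.0], [-0.001, 1.0, 0.0], [0.0, 0.0, -1.0]]
force: [0.3, 0.2, -0.2]
width: 0.0177
grasp_force: 35.0
time_s: 65.75
tool_pos: [0.4753, -0.0074, 0.223]
orientation: [[-0.738, -0.674, 0.003], [-0.674, 0.738, 0.001], [-0.002, -0.001, -1.0]]
force: [-0.3, 0.4, -2.0]
width: 0.0181
grasp_force: 35.0
time_s: 66.42
tool_pos: [0.4738, -0.0089, 0.2208]
orientation: [[-0.137, -0.991, -0.003], [-0.991, 0.137, 0.001], [-0.001, 0.003, -1.0]]
force: [-0.3, -1.6, -3.4]
width: 0.018
grasp_force: 35.0
pos [473.8  -8.9 220.8] yaw 82.13 tilt 0.19 turn -3.37 dp [-288.1  -17.2   -1.2] F [-0.3 -1.6 -3.4] w 18.0 g 35.0 t 66.42
```

```bash

python3 -m jog '[{"rotation":[0,0,-1.7],"dp":[-20,-2,0],"grip":12},{"rotation":[0,0,0],"dp":[-30,-2,0],"grip":12},{"rotation":[0,0,0],"dp":[-30,-2,0],"grip":12},{"rotation":[0,0,0],"dp":[-30,-2,0],"grip":12},{"rotation":[0,0,0],"dp":[-30,-2,0],"grip":12},{"rotation":[0,0,0],"dp":[-30,-2,0],"grip":12},{"rotation":[0,0,0],"dp":[-30,-2,0],"grip":12},{"rotation":[0,0,0],"dp":[-30,-2,0],"grip":12}]' | egrep 'pos|force'
python3 -m jog '[{"rotation":[0,0,0],"dp":[-30,-2,0],"grip":12},{"rotation":[0,0,0],"dp":[-25,0,0],"grip":12},{"rotation":[0,0,0],"dp":[0,0,0],"grip":12},{"rotation":[0,0,0],"dp":[0,0,0],"grip":12},{"rotation":[0,0,0],"dp":[0,0,0],"grip":12},{"rotation":[0,0,0],"dp":[0,0,0],"grip":12},{"rotation":[0,0,0],"dp":[0,0,0],"grip":12},{"rotation":[0,0,0],"dp":[0,0,0],"grip":12}]' | egrep 'pos|force'
python3 go.py 513.5 277 150 85.5
```

```text
tool_pos: [0.5143, 0.2201, 0.2205]
force: [0.8, -0.1, -2.7]
grasp_force: 35.0
tool_pos: [0.5222, 0.2727, 0.2211]
force: [0.2, 0.0, -2.5]
grasp_force: 35.0
pos [522.2 272.7 221.1] yaw 84.01 tilt 0.12 turn -1.49 dp [-3.7  9.  71.1] F [ 0.2  0.  -2.5] w 17.7 g 35.0 t 67.75
```

```bash

python3 -m jog '[{"rotation":[0,0,-1.5],"dp":[-4,9,0],"grip":12},{"rotation":[0,0,0],"dp":[0,0,15],"grip":12},{"rotation":[0,0,0],"dp":[0,0,15],"grip":12},{"rotation":[0,0,0],"dp":[0,0,15],"grip":12},{"rotation":[0,0,0],"dp":[0,0,15],"grip":12},{"rotation":[0,0,0],"dp":[0,0,13],"grip":12},{"rotation":[0,0,0],"dp":[0,0,0],"grip":12},{"rotation":[0,0,0],"dp":[0,0,0],"grip":12}]'
python3 -m jog '[{"rotation":[0,0,0],"dp":[0,0,0],"grip":40},{"rotation":[0,0,0],"dp":[0,0,0],"grip":40},{"rotation":[0,0,0],"dp":[0,0,0],"grip":40},{"rotation":[0,0,0],"dp":[0,0,0],"grip":40},{"rotation":[0,0,0],"dp":[0,0,-25],"grip":40},{"rotation":[0,0,0],"dp":[0,0,-30],"grip":40},{"rotation":[0,0,0],"dp":[0,0,-30],"grip":40},{"rotation":[0,0,0],"dp":[0,0,0],"grip":40}]'
python3 go.py 475 -8 230 0
```

```text
time_s: 68.42
tool_pos: [0.5129, 0.2786, 0.1479]
orientation: [[-0.076, -0.997, -0.003], [-0.997, 0.076, -0.0], [0.001, 0.003, -1.0]]
force: [0.0, -0.0, -1.7]
width: 0.0175
grasp_force: 35.0
time_s: 69.08
tool_pos: [0.5166, 0.2809, 0.2392]
orientation: [[-0.076, -0.997, 0.007], [-0.997, 0.076, 0.006], [-0.006, -0.007, -1.0]]
force: [1.0, 0.3, -0.1]
width: 0.0402
grasp_force: 0.0
pos [516.6 280.9 239.2] yaw 85.63 tilt 0.53 turn 85.63 dp [  41.6 -288.9    9.2] F [ 1.   0.3 -0.1] w 40.2 g 0.0 t 69.08
```

```bash

python3 -m jog '[{"rotation":[0,0,0],"dp":[29,0,0],"grip":50},{"rotation":[0,0,0],"dp":[29,0,0],"grip":50},{"rotation":[0,0,0],"dp":[29,0,0],"grip":50},{"rotation":[0,0,0],"dp":[29,0,0],"grip":50},{"rotation":[0,0,0],"dp":[29,0,0],"grip":50},{"rotation":[0,0,0],"dp":[29,0,0],"grip":50},{"rotation":[0,0,0],"dp":[29,0,0],"grip":50},{"rotation":[0,0,0],"dp":[29,0,0],"grip":50}]' | grep pos
python3 -m jog '[{"rotation":[0,0,7],"dp":[0,0,0],"grip":50},{"rotation":[0,0,7],"dp":[0,0,0],"grip":50},{"rotation":[0,0,7],"dp":[0,0,0],"grip":50},{"rotation":[0,0,7],"dp":[0,0,0],"grip":50},{"rotation":[0,0,7],"dp":[0,0,0],"grip":50},{"rotation":[0,0,7],"dp":[0,0,0],"grip":50},{"rotation":[0,0,7],"dp":[0,0,0],"grip":50},{"rotation":[0,0,7],"dp":[0,0,0],"grip":50}]' | grep pos
python3 -m jog '[{"rotation":[0,0,7],"dp":[0,0,0],"grip":50},{"rotation":[0,0,7],"dp":[0,0,0],"grip":50},{"rotation":[0,0,7],"dp":[0,0,0],"grip":50},{"rotation":[0,0,7],"dp":[0,0,0],"grip":50},{"rotation":[0,0,7],"dp":[0,0,0],"grip":50},{"rotation":[0,0,0],"dp":[0,0,0],"grip":50},{"rotation":[0,0,0],"dp":[0,0,0],"grip":50},{"rotation":[0,0,0],"dp":[0,0,0],"grip":50}]' | grep pos
python3 go.py 664.5 -114.3 190 -6
python3 - <<'E'
from h import *
c=cap('top');im=c['img'];h=cv2.cvtColor(im,cv2.COLOR_BGR2HSV);H,S,V=[h[...,i].astype(int) for i in range(3)]
m=(H>14)&(H<32)&(S>50)&(V>50);m2=m.copy();m2[:,:70]=0;m2[:160]=0;m2[225:]=0;m2[:,170:]=0
ys,xs=np.nonzero(m2);print('beech px in bin box',len(xs))
for r in rects(c,m2,.06,100):print([round(float(v),1) for v in r])
for r in rects(c,(H>17)&(H<30)&(S>60)&(V>90),.085,400):print('z85',[round(float(v),1) for v in r])
w=(S<40)&(V>130);w[:,:175]=0;w[:,235:]=0;w[:125]=0;w[185:]=0
for r in rects(c,w,.075,200):print('can',[round(float(v),1) for v in r])
E
```

```text
tool_pos: [0.4954, 0.0462, 0.2333]
tool_pos: [0.4957, 0.0476, 0.2332]
tool_pos: [0.4957, 0.0477, 0.2331]
pos [495.7  47.7 233.1] yaw -5.18 tilt 0.11 turn 0.82 dp [-184.8 -143.4   43.1] F [ 0.6  0.  -0.9] w 49.7 g 0.0 t 71.08
beech px in bin box 364
[517.6, 328.8, 108.6, 36.2, -4.3, 115.0, 197.0]
z85 [392.2, -216.7, 123.4, 102.7, 1.2, 292.0, 242.0]
z85 [549.9, -266.1, 123.3, 101.1, 1.0, 308.0, 195.0]
z85 [662.3, -115.1, 131.6, 110.1, -5.6, 261.0, 153.0]
can [650.1, 54.0, 123.0, 102.3, -6.4, 206.0, 156.0]
```

```bash

python3 -m jog '[{"rotation":[0,0,0.8],"dp":[-23,-18,0],"grip":50},{"rotation":[0,0,0],"dp":[-23,-18,0],"grip":50},{"rotation":[0,0,0],"dp":[-23,-18,5],"grip":50},{"rotation":[0,0,0],"dp":[-23,-18,5],"grip":50},{"rotation":[0,0,0],"dp":[-23,-18,10],"grip":50},{"rotation":[0,0,0],"dp":[-23,-18,10],"grip":50},{"rotation":[0,0,0],"dp":[-23,-18,10],"grip":50},{"rotation":[0,0,0],"dp":[-24,-17,10],"grip":50}]' | grep pos
python3 -m jog '[{"rotation":[0,0,0],"dp":[0,0,20],"grip":50},{"rotation":[0,0,0],"dp":[0,0,20],"grip":50},{"rotation":[0,0,0],"dp":[0,0,0],"grip":50},{"rotation":[0,0,0],"dp":[0,0,0],"grip":50},{"rotation":[0,0,0],"dp":[0,0,0],"grip":50},{"rotation":[0,0,0],"dp":[0,0,0],"grip":50},{"rotation":[0,0,0],"dp":[0,0,0],"grip":50},{"rotation":[0,0,0],"dp":[0,0,0],"grip":50}]' | grep pos
python3 go.py 664 -114.5 94 -6
python3 - <<'E'
from h import *
c=cap('wrist');h=cv2.cvtColor(c['img'],cv2.COLOR_BGR2HSV);H,S,V=[h[...,i].astype(int) for i in range(3)]
for r in rects(c,(H>17)&(H<30)&(S>60)&(V>90),.085,2500):print([round(float(v),1) for v in r])
E
```

```text
tool_pos: [0.6651, -0.1157, 0.182]
tool_pos: [0.665, -0.1141, 0.1439]
pos [ 665.  -114.1  143.9] yaw -6.14 tilt 0.01 turn -0.14 dp [ 0.9 -0.5 49.9] F [-0.4 -0.6  0.1] w 50.3 g 0.0 t 72.47
[811.0, -85.9, 332.5, 16.1, 83.9, 327.0, 380.0]
[665.6, -114.5, 129.2, 111.2, -6.2, 279.0, 214.0]
[571.2, -229.4, 98.6, 85.7, 0.0, 104.0, 108.0]
```

Aligned over lid A. I'll grip it, lift it off and carry it to the slab to confirm.

```bash

python3 -m jog '[{"rotation":[0,0,0],"dp":[0,0,20],"grip":50},{"rotation":[0,0,0],"dp":[0,0,20],"grip":50},{"rotation":[0,0,0],"dp":[0,0,9],"grip":50},{"rotation":[0,0,0],"dp":[0,0,0],"grip":50},{"rotation":[0,0,0],"dp":[0,0,0],"grip":50},{"rotation":[0,0,0],"dp":[0,0,0],"grip":12},{"rotation":[0,0,0],"dp":[0,0,0],"grip":12},{"rotation":[0,0,0],"dp":[0,0,0],"grip":12}]' 35|grep pos
python3 -m jog '[{"rotation":[0,0,0],"dp":[0,0,0],"grip":12},{"rotation":[0,0,0],"dp":[0,0,0],"grip":12},{"rotation":[0,0,0],"dp":[0,0,0],"grip":12},{"rotation":[0,0,0],"dp":[0,0,-15],"grip":12},{"rotation":[0,0,-3],"dp":[0,0,-20],"grip":12},{"rotation":[0,0,-3],"dp":[0,0,0],"grip":12},{"rotation":[0,0,0],"dp":[23,13,0],"grip":12},{"rotation":[0,0,0],"dp":[23,13,0],"grip":12}]'
python3 -m jog '[{"rotation":[0,0,0],"dp":[23,13,0],"grip":12},{"rotation":[0,0,0],"dp":[23,13,0],"grip":12},{"rotation":[0,0,0],"dp":[23,13,0],"grip":12},{"rotation":[0,0,0],"dp":[23,13,0],"grip":12},{"rotation":[0,0,0],"dp":[23,13,0],"grip":12},{"rotation":[0,0,0],"dp":[23,13,15],"grip":12},{"rotation":[0,0,0],"dp":[3,3,25],"grip":12},{"rotation":[0,0,0],"dp":[0,0,20],"grip":12}]' |egrep 'pos|force'
python3 go.py 478 -8 42 0
```

```text
tool_pos: [0.665, -0.1145, 0.0948]
time_s: 73.85
tool_pos: [0.6184, -0.0889, 0.1286]
orientation: [[-1.0, 0.004, -0.001], [0.004, 1.0, -0.001], [0.001, -0.001, -1.0]]
force: [0.4, 0.7, -2.2]
width: 0.018
grasp_force: 35.0
tool_pos: [0.4756, -0.005, 0.0687]
force: [0.6, -0.6, -2.3]
grasp_force: 35.0
pos [475.6  -5.   68.7] yaw -0.04 tilt 0.19 turn -0.04 dp [-2.4 -3.  26.7] F [ 0.6 -0.6 -2.3] w 17.7 g 35.0 t 74.52
```

```bash

python3 -m jog '[{"rotation":[0,0,0],"dp":[-2,-3,14],"grip":12},{"rotation":[0,0,0],"dp":[0,0,8],"grip":12},{"rotation":[0,0,0],"dp":[0,0,3],"grip":12},{"rotation":[0,0,0],"dp":[0,0,0],"grip":12},{"rotation":[0,0,0],"dp":[0,0,0],"grip":12},{"rotation":[0,0,0],"dp":[0,0,0],"grip":12},{"rotation":[0,0,0],"dp":[0,0,0],"grip":40},{"rotation":[0,0,0],"dp":[0,0,0],"grip":40}]' |egrep 'pos|force'
python3 -m jog '[{"rotation":[0,0,0],"dp":[0,0,0],"grip":40},{"rotation":[0,0,0],"dp":[0,0,-15],"grip":40},{"rotation":[0,0,0],"dp":[0,0,-30],"grip":40},{"rotation":[0,0,0],"dp":[25,0,0],"grip":0},{"rotation":[0,0,0],"dp":[25,0,0],"grip":0},{"rotation":[0,0,0],"dp":[0,0,20],"grip":0},{"rotation":[0,0,0],"dp":[0,0,20],"grip":0},{"rotation":[0,0,0],"dp":[0,0,5],"grip":0}]'|grep pos
python3 -m jog '[{"rotation":[0,0,0],"dp":[0,0,3],"grip":0},{"rotation":[0,0,0],"dp":[0,0,0],"grip":0},{"rotation":[0,0,0],"dp":[0,0,0],"grip":0},{"rotation":[0,0,0],"dp":[0,0,0],"grip":0},{"rotation":[0,0,0],"dp":[0,0,0],"grip":0},{"rotation":[0,0,0],"dp":[0,0,0],"grip":0},{"rotation":[0,0,0],"dp":[0,0,0],"grip":0},{"rotation":[0,0,0],"dp":[0,0,0],"grip":0}]'| egrep 'pos|force'
python3 snap.py Ar
```

```text
tool_pos: [0.4801, -0.0097, 0.0448]
force: [-0.6, -0.3, 0.2]
grasp_force: 0.0
tool_pos: [0.4285, -0.0094, 0.043]
tool_pos: [0.4297, -0.0095, 0.0414]
force: [0.3, -0.4, -0.4]
grasp_force: 0.0
[429.48879644  -9.55049802  41.22529037] [-0.07168625 -0.75581444  0.30265336]
```

```bash

python3 -m jog '[{"rotation":[0,0,0],"dp":[0,0,2],"grip":0},{"rotation":[0,0,0],"dp":[0,0,2],"grip":0},{"rotation":[0,0,0],"dp":[0,0,1],"grip":0},{"rotation":[0,0,0],"dp":[0,0,1],"grip":0},{"rotation":[0,0,0],"dp":[0,0,1],"grip":0},{"rotation":[0,0,0],"dp":[0,0,0],"grip":0},{"rotation":[0,0,0],"dp":[0,0,0],"grip":0},{"rotation":[0,0,0],"dp":[0,0,0],"grip":0}]'| egrep 'pos|force'
python3 -m jog '[{"rotation":[0,0,0],"dp":[0,0,0.5],"grip":0},{"rotation":[0,0,0],"dp":[0,0,0.5],"grip":0},{"rotation":[0,0,0],"dp":[0,0,0.5],"grip":0},{"rotation":[0,0,0],"dp":[0,0,0.5],"grip":0},{"rotation":[0,0,0],"dp":[0,0,0.5],"grip":0},{"rotation":[0,0,0],"dp":[0,0,0],"grip":0},{"rotation":[0,0,0],"dp":[0,0,0],"grip":0},{"rotation":[0,0,0],"dp":[0,0,0],"grip":0}]'| egrep 'pos|force'
python3 snap.py Ap
python3 - <<'E'
import pickle;from h import *
a,b=[pickle.load(open(f,'rb')) for f in('Ap.pkl','Ar.pkl')]
for n,(x0,y0,x1,y1) in dict(side=(264,195,322,228),top=(190,188,265,245)).items():
    d=cv2.absdiff(a[n]['img'],b[n]['img']).max(2)[y0:y1,x0:x1];print(n,(d>25).sum(),d.size)
E
```

```text
tool_pos: [0.4293, -0.0096, 0.0342]
force: [-0.8, 0.0, 0.6]
grasp_force: 0.6
tool_pos: [0.4294, -0.0096, 0.0322]
force: [-1.5, 0.7, 11.2]
grasp_force: 5.2
[429.41496254  -9.56179824  32.23703565] [-2.15455523  0.14343279 11.78124188]
side 343 1914
top 297 4275
```

Lid A rocks too, with the picture difference matching D's. It goes in the bin.

```bash

python3 -m jog '[{"rotation":[0,0,0],"dp":[0,0,-15],"grip":0},{"rotation":[0,0,0],"dp":[0,0,-30],"grip":40},{"rotation":[0,0,0],"dp":[0,0,-25],"grip":50},{"rotation":[0,0,0],"dp":[-25,0,0],"grip":50},{"rotation":[0,0,0],"dp":[-24,0,0],"grip":50},{"rotation":[0,0,0],"dp":[0,0,20],"grip":50},{"rotation":[0,0,0],"dp":[0,0,25],"grip":50},{"rotation":[0,0,0],"dp":[0,0,16],"grip":50}]'|grep pos
python3 -m jog '[{"rotation":[0,0,0],"dp":[0,0,0],"grip":50},{"rotation":[0,0,0],"dp":[0,0,0],"grip":50},{"rotation":[0,0,0],"dp":[0,0,0],"grip":12},{"rotation":[0,0,0],"dp":[0,0,0],"grip":12},{"rotation":[0,0,0],"dp":[0,0,0],"grip":12},{"rotation":[0,0,0],"dp":[0,0,0],"grip":12},{"rotation":[0,0,0],"dp":[0,0,0],"grip":12},{"rotation":[0,0,0],"dp":[0,0,0],"grip":12}]' 35 | egrep 'pos|force'
python3 -m jog '[{"rotation":[0,0,0],"dp":[0,0,-20],"grip":12},{"rotation":[0,0,0],"dp":[0,0,-35],"grip":12},{"rotation":[0,0,-7],"dp":[0,0,-35],"grip":12},{"rotation":[0,0,-7],"dp":[0,0,-35],"grip":12},{"rotation":[0,0,-7],"dp":[0,0,-35],"grip":12},{"rotation":[0,0,-7],"dp":[0,0,-20],"grip":12},{"rotation":[0,0,-7],"dp":[0,0,0],"grip":12},{"rotation":[0,0,-7],"dp":[0,0,0],"grip":12}]' | egrep 'pos|force'
python3 -m jog '[{"rotation":[0,0,-7],"dp":[0,0,0],"grip":12},{"rotation":[0,0,-7],"dp":[0,0,0],"grip":12},{"rotation":[0,0,-7],"dp":[0,0,0],"grip":12},{"rotation":[0,0,-7],"dp":[0,0,0],"grip":12},{"rotation":[0,0,-7],"dp":[0,0,0],"grip":12},{"rotation":[0,0,-7],"dp":[0,0,0],"grip":12},{"rotation":[0,0,-1.5],"dp":[0,0,0],"grip":12},{"rotation":[0,0,0],"dp":[0,0,0],"grip":12}]' | egrep 'pos|force'
python3 go.py 511.5 247 222 85.5
```

```text
tool_pos: [0.4789, -0.0095, 0.0393]
tool_pos: [0.4788, -0.0096, 0.0411]
force: [-0.1, 0.4, 3.7]
grasp_force: 35.0
tool_pos: [0.4795, -0.0096, 0.2221]
force: [-0.6, 0.7, -2.3]
grasp_force: 35.0
tool_pos: [0.4783, -0.0099, 0.2203]
force: [-0.8, -0.2, -1.7]
grasp_force: 35.0
pos [478.3  -9.9 220.3] yaw 85.36 tilt 0.18 turn -0.14 dp [-258.7  -12.9   -1.7] F [-0.8 -0.2 -1.7] w 17.8 g 35.0 t 80.82
```

```bash

python3 -m jog '[{"rotation":[0,0,0],"dp":[-28,-2,0],"grip":12},{"rotation":[0,0,0],"dp":[-30,-2,0],"grip":12},{"rotation":[0,0,0],"dp":[-30,-2,0],"grip":12},{"rotation":[0,0,0],"dp":[-30,-2,0],"grip":12},{"rotation":[0,0,0],"dp":[-30,-1,0],"grip":12},{"rotation":[0,0,0],"dp":[-30,-1,0],"grip":12},{"rotation":[0,0,0],"dp":[-30,-1,0],"grip":12},{"rotation":[0,0,0],"dp":[-30,-1,0],"grip":12}]' | egrep 'pos|force'
python3 -m jog '[{"rotation":[0,0,0],"dp":[-20,0,0],"grip":12},{"rotation":[0,0,0],"dp":[0,0,0],"grip":12},{"rotation":[0,0,0],"dp":[0,0,0],"grip":12},{"rotation":[0,0,0],"dp":[0,0,0],"grip":12},{"rotation":[0,0,0],"dp":[0,0,0],"grip":12},{"rotation":[0,0,0],"dp":[0,0,0],"grip":12},{"rotation":[0,0,0],"dp":[0,0,0],"grip":12},{"rotation":[0,0,0],"dp":[0,0,0],"grip":12}]' | egrep 'pos|force'
python3 go.py 511.5 247 150 85.5
```

```text
tool_pos: [0.5098, 0.2277, 0.2202]
force: [1.5, -0.2, -1.2]
grasp_force: 35.0
tool_pos: [0.512, 0.2457, 0.2206]
force: [-0.2, -0.1, -1.9]
grasp_force: 35.0
pos [512.  245.7 220.6] yaw 85.26 tilt 0.11 turn -0.24 dp [-1.3  0.6 70.6] F [-0.2 -0.1 -1.9] w 17.9 g 35.0 t 82.15
```

```bash

python3 -m jog '[{"rotation":[0,0,0],"dp":[-1,0,10],"grip":12},{"rotation":[0,0,0],"dp":[0,0,15],"grip":12},{"rotation":[0,0,0],"dp":[0,0,15],"grip":12},{"rotation":[0,0,0],"dp":[0,0,15],"grip":12},{"rotation":[0,0,0],"dp":[0,0,13],"grip":12},{"rotation":[0,0,0],"dp":[0,0,0],"grip":12},{"rotation":[0,0,0],"dp":[0,0,0],"grip":12},{"rotation":[0,0,0],"dp":[0,0,0],"grip":12}]' | egrep 'pos|force'
python3 -m jog '[{"rotation":[0,0,0],"dp":[0,0,0],"grip":40},{"rotation":[0,0,0],"dp":[0,0,0],"grip":40},{"rotation":[0,0,0],"dp":[0,0,0],"grip":40},{"rotation":[0,0,0],"dp":[0,0,0],"grip":40},{"rotation":[0,0,0],"dp":[0,0,-25],"grip":40},{"rotation":[0,0,0],"dp":[0,0,-30],"grip":40},{"rotation":[0,0,0],"dp":[0,0,-30],"grip":40},{"rotation":[0,0,0],"dp":[28,0,0],"grip":40}]' | egrep 'pos|force'
python3 -m jog '[{"rotation":[0,0,0],"dp":[29,0,0],"grip":50},{"rotation":[0,0,0],"dp":[29,0,0],"grip":50},{"rotation":[0,0,0],"dp":[29,0,0],"grip":50},{"rotation":[0,0,0],"dp":[29,0,0],"grip":50},{"rotation":[0,0,0],"dp":[29,0,0],"grip":50},{"rotation":[0,0,0],"dp":[29,0,0],"grip":50},{"rotation":[0,0,0],"dp":[29,0,0],"grip":50},{"rotation":[0,0,0],"dp":[29,0,0],"grip":50}]' | grep pos
python3 -m jog '[{"rotation":[0,0,7],"dp":[0,0,0],"grip":50},{"rotation":[0,0,7],"dp":[0,0,0],"grip":50},{"rotation":[0,0,7],"dp":[0,0,0],"grip":50},{"rotation":[0,0,7],"dp":[0,0,0],"grip":50},{"rotation":[0,0,7],"dp":[0,0,0],"grip":50},{"rotation":[0,0,7],"dp":[0,0,0],"grip":50},{"rotation":[0,0,7],"dp":[0,0,0],"grip":50},{"rotation":[0,0,7],"dp":[0,0,0],"grip":50}]' | grep pos
python3 -m jog '[{"rotation":[0,0,7],"dp":[0,0,0],"grip":50},{"rotation":[0,0,7],"dp":[0,0,0],"grip":50},{"rotation":[0,0,7],"dp":[0,0,0],"grip":50},{"rotation":[0,0,7],"dp":[0,0,0],"grip":50},{"rotation":[0,0,1.5],"dp":[0,0,0],"grip":50},{"rotation":[0,0,0],"dp":[0,0,0],"grip":50},{"rotation":[0,0,0],"dp":[0,0,0],"grip":50},{"rotation":[0,0,0],"dp":[0,0,0],"grip":50}]' | grep pos
python3 go.py 561 -270 180 0
python3 - <<'E'
from h import *
c=cap('top');im=c['img'];h=cv2.cvtColor(im,cv2.COLOR_BGR2HSV);H,S,V=[h[...,i].astype(int) for i in range(3)]
m=(H>14)&(H<32)&(S>50)&(V>50);m2=m.copy();m2[:,:70]=0;m2[:160]=0;m2[225:]=0;m2[:,170:]=0
for r in rects(c,m2,.1,60):print('bin',[round(float(v),1) for v in r])
for r in rects(c,(H>17)&(H<30)&(S>60)&(V>90),.01,400):print('z10',[round(float(v),1) for v in r])
w=(S<45)&(V>130);w[:125]=0;w[185:]=0
for r in rects(c,w,.022,200):print('can z22',[round(float(v),1) for v in r])
cv2.imwrite('pics/now.png',im)
# rim interior corners of each can: bright rim ring -> quad approx
for r,(x0,x1) in dict(left=(180,236),right=(236,290)).items():
    mm=np.zeros_like(w,np.uint8);mm[:,x0:x1]=w[:,x0:x1]
    k=max(cv2.findContours(mm,cv2.RETR_EXTERNAL,cv2.CHAIN_APPROX_NONE)[0],key=cv2.contourArea)
    hull=cv2.convexHull(k);q=cv2.approxPolyDP(hull,3,True).reshape(-1,2);print(r,q.tolist(),onz(c,q,.075)[:,:2].round(4).tolist())
E
```

```text
tool_pos: [0.5121, 0.2477, 0.1529]
force: [-0.1, 0.8, -2.2]
grasp_force: 35.0
tool_pos: [0.5127, 0.2274, 0.2435]
force: [1.7, 1.0, -0.1]
grasp_force: 0.0
tool_pos: [0.4907, -0.013, 0.238]
tool_pos: [0.4909, -0.0116, 0.2379]
tool_pos: [0.4908, -0.0116, 0.2377]
pos [490.8 -11.6 237.7] yaw -0.05 tilt 0.11 turn -0.05 dp [ -70.2 -258.4   57.7] F [ 0.3  0.1 -0.2] w 49.8 g 0.0 t 85.48
bin [513.1, 263.5, 135.3, 114.9, 85.1, 132.0, 198.0]
z10 [393.3, -218.8, 130.5, 108.6, 1.2, 292.0, 242.0]
z10 [522.6, 296.3, 139.9, 121.3, 84.3, 132.0, 198.0]
z10 [560.1, -271.0, 130.1, 107.0, 1.0, 311.0, 192.0]
can z22 [669.7, -110.8, 129.4, 98.9, -6.1, 261.0, 155.0]
can z22 [646.4, 236.6, 465.5, 159.5, -88.3, 158.0, 165.0]
can z22 [737.4, -305.6, 100.8, 75.8, -88.4, 322.0, 134.0]
left [[222, 139], [225, 146], [220, 177], [209, 184], [180, 184], [180, 160], [193, 136]] [[0.7064, 0.0083], [0.6846, -0.0018], [0.5871, 0.0098], [0.5644, 0.0426], [0.5618, 0.1312], [0.6364, 0.1348], [0.713, 0.0982]]
right [[249, 135], [277, 138], [273, 176], [245, 171]] [[0.7216, -0.075], [0.7146, -0.1622], [0.5949, -0.1532], [0.608, -0.0664]]
```

```bash

python3 - <<'E'
from h import *
for f in('pics/top0.png','pics/now.png'):
    c=capture('top');im=cv2.imread(f);h=cv2.cvtColor(im,cv2.COLOR_BGR2HSV);S,V=h[...,1].astype(int),h[...,2].astype(int)
    w=(S<45)&(V>150);w[:,:186]=0;w[:,234:]=0;w[:128]=0;w[182:]=0
    for r in rects(c,w,.075,300):print('left can',[round(float(v),1) for v in r])
E
python3 -m jog '[{"rotation":[0,0,0],"dp":[-8,-29,6],"grip":50},{"rotation":[0,0,0],"dp":[-8,-29,6],"grip":50},{"rotation":[0,0,0],"dp":[-8,-29,6],"grip":50},{"rotation":[0,0,0],"dp":[-8,-29,6],"grip":50},{"rotation":[0,0,0],"dp":[-8,-29,6],"grip":50},{"rotation":[0,0,0],"dp":[-8,-29,10],"grip":50},{"rotation":[0,0,0],"dp":[-8,-29,20],"grip":50},{"rotation":[0,0,0],"dp":[-8,-29,20],"grip":50}]' | grep pos
python3 -m jog '[{"rotation":[0,0,0],"dp":[-6,-26,20],"grip":50},{"rotation":[0,0,0],"dp":[0,0,25],"grip":50},{"rotation":[0,0,0],"dp":[0,0,25],"grip":50},{"rotation":[0,0,0],"dp":[0,0,0],"grip":50},{"rotation":[0,0,0],"dp":[0,0,0],"grip":50},{"rotation":[0,0,0],"dp":[0,0,0],"grip":50},{"rotation":[0,0,0],"dp":[0,0,0],"grip":50},{"rotation":[0,0,0],"dp":[0,0,0],"grip":50}]' | grep pos
python3 go.py 561 -270 18 0
```

```text
left can [650.2, 54.0, 123.0, 102.7, -6.7, 207.0, 156.0]
left can [639.2, 59.9, 146.2, 111.7, -6.4, 205.0, 161.0]
tool_pos: [0.5547, -0.2456, 0.1572]
tool_pos: [0.5609, -0.2701, 0.0892]
pos [ 560.9 -270.1   89.2] yaw -0.13 tilt 0.08 turn -0.13 dp [-0.1  0.1 71.2] F [ 0.   0.1 -0.1] w 50.1 g 0.0 t 86.97
```

```bash

python3 -m jog '[{"rotation":[0,0,0],"dp":[0,0,25],"grip":50},{"rotation":[0,0,0],"dp":[0,0,25],"grip":50},{"rotation":[0,0,0],"dp":[0,0,20],"grip":50},{"rotation":[0,0,0],"dp":[0,0,0],"grip":50},{"rotation":[0,0,0],"dp":[0,0,0],"grip":50},{"rotation":[0,0,0],"dp":[0,0,0],"grip":12},{"rotation":[0,0,0],"dp":[0,0,0],"grip":12},{"rotation":[0,0,0],"dp":[0,0,0],"grip":12}]' 35|egrep 'pos|force'
python3 -m jog '[{"rotation":[0,0,0],"dp":[0,0,0],"grip":12},{"rotation":[0,0,0],"dp":[0,0,0],"grip":12},{"rotation":[0,0,0],"dp":[0,0,-20],"grip":12},{"rotation":[0,0,0],"dp":[0,0,-35],"grip":12},{"rotation":[0,0,3.4],"dp":[0,0,-35],"grip":12},{"rotation":[0,0,3.2],"dp":[0,0,-35],"grip":12},{"rotation":[0,0,0],"dp":[-5,28,0],"grip":12},{"rotation":[0,0,0],"dp":[-5,28,0],"grip":12}]' |egrep 'pos|force'
python3 -m jog '[{"rotation":[0,0,0],"dp":[-5,28,0],"grip":12},{"rotation":[0,0,0],"dp":[-5,28,0],"grip":12},{"rotation":[0,0,0],"dp":[-5,28,0],"grip":12},{"rotation":[0,0,0],"dp":[-5,28,0],"grip":12},{"rotation":[0,0,0],"dp":[-5,28,0],"grip":12},{"rotation":[0,0,0],"dp":[-5,28,0],"grip":12},{"rotation":[0,0,0],"dp":[-5,28,0],"grip":12},{"rotation":[0,0,0],"dp":[-5,28,0],"grip":12}]' |egrep 'pos|force'
python3 -m jog '[{"rotation":[0,0,0],"dp":[-5,28,0],"grip":12},{"rotation":[0,0,0],"dp":[-4,28,0],"grip":12},{"rotation":[0,0,0],"dp":[0,0,15],"grip":12},{"rotation":[0,0,0],"dp":[0,0,15],"grip":12},{"rotation":[0,0,0],"dp":[0,0,0],"grip":12},{"rotation":[0,0,0],"dp":[0,0,0],"grip":12},{"rotation":[0,0,0],"dp":[0,0,0],"grip":12},{"rotation":[0,0,0],"dp":[0,0,0],"grip":12}]' |egrep 'pos|force'
python3 go.py 658.5 58 94 -6.7
```

```text
tool_pos: [0.5606, -0.2704, 0.019]
force: [-0.1, -0.5, -0.0]
grasp_force: 0.0
tool_pos: [0.5772, -0.2181, 0.1453]
force: [0.7, 1.1, -3.2]
grasp_force: 35.0
tool_pos: [0.6422, 0.0037, 0.142]
force: [0.5, -0.7, -2.8]
grasp_force: 35.0
tool_pos: [0.6586, 0.0562, 0.1132]
force: [0.3, 0.4, -2.2]
grasp_force: 35.0
pos [658.6  56.2 113.2] yaw -6.83 tilt 0.03 turn -0.13 dp [ 0.3  1.8 19.2] F [ 0.3  0.4 -2.2] w 17.5 g 35.0 t 89.63
```

```bash

python3 -m jog '[{"rotation":[0,0,0],"dp":[0,2,8],"grip":12},{"rotation":[0,0,0],"dp":[0,0,6],"grip":12},{"rotation":[0,0,0],"dp":[0,0,3],"grip":12},{"rotation":[0,0,0],"dp":[0,0,1],"grip":12},{"rotation":[0,0,0],"dp":[0,0,0.5],"grip":12},{"rotation":[0,0,0],"dp":[0,0,0],"grip":12},{"rotation":[0,0,0],"dp":[0,0,0],"grip":12},{"rotation":[0,0,0],"dp":[0,0,0],"grip":12}]' |egrep 'pos|force'
python3 -m jog '[{"rotation":[0,0,0],"dp":[0,0,0],"grip":40},{"rotation":[0,0,0],"dp":[0,0,0],"grip":40},{"rotation":[0,0,0],"dp":[0,0,0],"grip":40},{"rotation":[0,0,0],"dp":[0,0,-10],"grip":40},{"rotation":[0,0,0],"dp":[0,0,-25],"grip":50},{"rotation":[0,0,-3.4],"dp":[0,0,-35],"grip":50},{"rotation":[0,0,-3.4],"dp":[0,0,-25],"grip":50},{"rotation":[0,0,0],"dp":[0,0,0],"grip":50}]' | egrep 'pos|wid'
python3 -m jog '[{"rotation":[0,0,0],"dp":[25,-26,0],"grip":50},{"rotation":[0,0,0],"dp":[25,-26,0],"grip":50},{"rotation":[0,0,0],"dp":[25,-26,0],"grip":50},{"rotation":[0,0,0],"dp":[25,-26,0],"grip":50},{"rotation":[0,0,0],"dp":[25,-26,0],"grip":50},{"rotation":[0,0,0],"dp":[25,-26,0],"grip":50},{"rotation":[0,0,0],"dp":[25,-26,0],"grip":50},{"rotation":[0,0,0],"dp":[25,-26,0],"grip":50}]' | egrep 'pos'
python3 -m jog '[{"rotation":[0,0,0],"dp":[25,-26,20],"grip":50},{"rotation":[0,0,0],"dp":[25,-26,20],"grip":50},{"rotation":[0,0,0],"dp":[12,-18,20],"grip":50},{"rotation":[0,0,0],"dp":[0,0,20],"grip":50},{"rotation":[0,0,0],"dp":[0,0,0],"grip":50},{"rotation":[0,0,0],"dp":[0,0,0],"grip":50},{"rotation":[0,0,0],"dp":[0,0,0],"grip":50},{"rotation":[0,0,0],"dp":[0,0,0],"grip":50}]' | egrep 'pos'
python3 go.py 395 -219.3 18 0
python3 - <<'E'
from h import *
c=cap('wrist');h=cv2.cvtColor(c['img'],cv2.COLOR_BGR2HSV);H,S,V=[h[...,i].astype(int) for i in range(3)]
for r in rects(c,(H>17)&(H<30)&(S>60)&(V>90),.01,2500):print('w',[round(float(v),1) for v in r])
c=cap('top');h=cv2.cvtColor(c['img'],cv2.COLOR_BGR2HSV);H,S,V=[h[...,i].astype(int) for i in range(3)]
for r in rects(c,(H>17)&(H<30)&(S>60)&(V>90),.085,400):print('z85',[round(float(v),1) for v in r])
E
```

```text
tool_pos: [0.6578, 0.0591, 0.0952]
force: [-4.6, 0.5, 9.2]
grasp_force: 35.0
tool_pos: [0.6624, 0.0586, 0.1953]
width: 0.0501
tool_pos: [0.4571, -0.1503, 0.1893]
tool_pos: [0.3977, -0.219, 0.1102]
pos [ 397.7 -219.   110.2] yaw 0.12 tilt 0.04 turn 0.12 dp [ 2.7 -0.3 92.2] F [ 0.1  0.6 -0.5] w 49.8 g 0.0 t 92.3
w [576.2, -167.5, 390.3, 18.7, -89.9, 327.0, 380.0]
w [396.5, -219.0, 129.2, 109.7, 0.1, 279.0, 202.0]
z85 [513.9, 265.5, 141.3, 113.1, 84.7, 134.0, 199.0]
z85 [658.1, 56.8, 132.4, 111.5, -6.5, 205.0, 153.0]
```

```bash

python3 -m jog '[{"rotation":[0,0,0],"dp":[2,0,25],"grip":50},{"rotation":[0,0,0],"dp":[0,0,25],"grip":50},{"rotation":[0,0,0],"dp":[0,0,25],"grip":50},{"rotation":[0,0,0],"dp":[0,0,16],"grip":50},{"rotation":[0,0,0],"dp":[0,0,0],"grip":50},{"rotation":[0,0,0],"dp":[0,0,0],"grip":50},{"rotation":[0,0,0],"dp":[0,0,0],"grip":12},{"rotation":[0,0,0],"dp":[0,0,0],"grip":12}]' 35|egrep 'pos|force'
python3 -m jog '[{"rotation":[0,0,0],"dp":[0,0,0],"grip":12},{"rotation":[0,0,0],"dp":[0,0,0],"grip":12},{"rotation":[0,0,0],"dp":[0,0,0],"grip":12},{"rotation":[0,0,0],"dp":[0,0,-20],"grip":12},{"rotation":[0,0,0],"dp":[0,0,-35],"grip":12},{"rotation":[0,0,3],"dp":[0,0,-35],"grip":12},{"rotation":[0,0,3],"dp":[0,0,-35],"grip":12},{"rotation":[0,0,0],"dp":[0,0,0],"grip":12}]' |egrep 'pos|force'
python3 go.py 664 -114.5 140 -6
```

```text
tool_pos: [0.3951, -0.2197, 0.0195]
force: [0.2, -0.2, 0.2]
grasp_force: 0.0
tool_pos: [0.3974, -0.2212, 0.1484]
force: [0.7, 0.1, -1.3]
grasp_force: 35.0
pos [ 397.4 -221.2  148.4] yaw -6.11 tilt 0.47 turn -0.11 dp [-253.9  134.     8.4] F [ 0.7  0.1 -1.3] w 17.9 g 35.0 t 93.73
```

```bash

python3 -m jog '[{"rotation":[0,0,0],"dp":[-25,13,0],"grip":12},{"rotation":[0,0,0],"dp":[-25,13,0],"grip":12},{"rotation":[0,0,0],"dp":[-25,13,0],"grip":12},{"rotation":[0,0,0],"dp":[-25,13,0],"grip":12},{"rotation":[0,0,0],"dp":[-25,13,0],"grip":12},{"rotation":[0,0,0],"dp":[-25,13,0],"grip":12},{"rotation":[0,0,0],"dp":[-25,13,0],"grip":12},{"rotation":[0,0,0],"dp":[-25,13,0],"grip":12}]' |egrep 'pos|force'
python3 -m jog '[{"rotation":[0,0,0],"dp":[-25,13,0],"grip":12},{"rotation":[0,0,0],"dp":[-28,16,0],"grip":12},{"rotation":[0,0,0],"dp":[0,0,15],"grip":12},{"rotation":[0,0,0],"dp":[0,0,15],"grip":12},{"rotation":[0,0,0],"dp":[0,0,0],"grip":12},{"rotation":[0,0,0],"dp":[0,0,0],"grip":12},{"rotation":[0,0,0],"dp":[0,0,0],"grip":12},{"rotation":[0,0,0],"dp":[0,0,0],"grip":12}]' |egrep 'pos|force'
python3 go.py 664 -114.3 95 -6
```

```text
tool_pos: [0.6045, -0.1357, 0.1417]
force: [0.0, 0.0, -1.9]
grasp_force: 35.0
tool_pos: [0.6601, -0.1139, 0.1136]
force: [0.0, -0.3, -1.2]
grasp_force: 35.0
pos [ 660.1 -113.9  113.6] yaw -6.01 tilt 0.05 turn -0.01 dp [-3.9  0.  18.6] F [ 0.  -0.3 -1.2] w 17.6 g 35.0 t 95.07
```

```bash

python3 -m jog '[{"rotation":[0,0,0],"dp":[-4,0,8],"grip":12},{"rotation":[0,0,0],"dp":[0,0,6],"grip":12},{"rotation":[0,0,0],"dp":[0,0,3],"grip":12},{"rotation":[0,0,0],"dp":[0,0,1],"grip":12},{"rotation":[0,0,0],"dp":[0,0,0],"grip":12},{"rotation":[0,0,0],"dp":[0,0,0],"grip":12},{"rotation":[0,0,0],"dp":[0,0,0],"grip":12},{"rotation":[0,0,0],"dp":[0,0,0],"grip":12}]' |egrep 'pos|force'
python3 -m jog '[{"rotation":[0,0,0],"dp":[0,0,0],"grip":40},{"rotation":[0,0,0],"dp":[0,0,0],"grip":40},{"rotation":[0,0,0],"dp":[0,0,0],"grip":40},{"rotation":[0,0,0],"dp":[0,0,-10],"grip":40},{"rotation":[0,0,0],"dp":[0,0,-25],"grip":40},{"rotation":[0,0,0],"dp":[0,0,-35],"grip":0},{"rotation":[0,0,0],"dp":[0,0,-35],"grip":0},{"rotation":[0,0,0],"dp":[0,0,-35],"grip":0}]' | egrep 'pos|wid'
python3 -m jog '[{"rotation":[0,0,0],"dp":[0,0,-35],"grip":0},{"rotation":[0,0,0],"dp":[0,0,-20],"grip":0},{"rotation":[0,0,0],"dp":[0,0,0],"grip":0},{"rotation":[0,0,0],"dp":[0,0,0],"grip":0},{"rotation":[0,0,0],"dp":[0,0,0],"grip":0},{"rotation":[0,0,0],"dp":[0,0,0],"grip":0},{"rotation":[0,0,0],"dp":[0,0,0],"grip":0},{"rotation":[0,0,0],"dp":[0,0,0],"grip":0}]' | egrep 'pos|wid'
python3 - <<'E'
from h import *
c=cap('top');h=cv2.cvtColor(c['img'],cv2.COLOR_BGR2HSV);H,S,V=[h[...,i].astype(int) for i in range(3)]
for r in rects(c,(H>17)&(H<30)&(S>60)&(V>90),.085,400):print('z85',[round(float(v),1) for v in r])
c=cap('wrist');h=cv2.cvtColor(c['img'],cv2.COLOR_BGR2HSV);H,S,V=[h[...,i].astype(int) for i in range(3)]
for r in rects(c,(H>17)&(H<30)&(S>60)&(V>90),.085,1500):print('w',[round(float(v),1) for v in r])
# mug
c=cap('top');h=cv2.cvtColor(c['img'],cv2.COLOR_BGR2HSV);H,S,V=[h[...,i].astype(int) for i in range(3)]
for r in rects(c,(H>95)&(H<115)&(S>80)&(V>60),.09,100):print('mug',[round(float(v),1) for v in r])
E
python3 go.py 700 100 290 -4.3
```

```text
tool_pos: [0.6645, -0.1139, 0.0971]
force: [-4.4, 0.7, 13.1]
grasp_force: 35.0
tool_pos: [0.6637, -0.1139, 0.2365]
width: 0.0233
tool_pos: [0.6636, -0.1137, 0.2883]
width: 0.0006
z85 [514.5, 265.3, 142.8, 115.8, 84.9, 133.0, 199.0]
z85 [656.7, -113.8, 115.7, 110.1, -5.6, 262.0, 156.0]
w [919.0, -246.9, 533.7, 25.4, 84.0, 210.0, 380.0]
w [667.8, -114.1, 129.3, 109.6, -5.9, 279.0, 192.0]
w [661.4, 57.2, 129.5, 112.7, -6.5, 421.0, 171.0]
mug [724.5, 246.3, 127.4, 73.2, 46.6, 143.0, 128.0]
pos [ 664.  -113.8  289.1] yaw -5.98 tilt 0.17 turn -1.68 dp [-19.9 215.9  -0.9] F [-0.3  0.1 -0.2] w 0.5 g 0.0 t 97.22
```

Both canisters now carry sound lids. Next I'll go behind the open bin lid with closed fingers.

```bash

python3 -m jog '[{"rotation":[0,0,-1.7],"dp":[-3,27,0],"grip":0},{"rotation":[0,0,0],"dp":[-3,27,0],"grip":0},{"rotation":[0,0,0],"dp":[-3,27,0],"grip":0},{"rotation":[0,0,0],"dp":[-3,27,0],"grip":0},{"rotation":[0,0,0],"dp":[-3,27,0],"grip":0},{"rotation":[0,0,0],"dp":[-3,27,0],"grip":0},{"rotation":[0,0,0],"dp":[-3,27,0],"grip":0},{"rotation":[0,0,0],"dp":[-3,27,0],"grip":0}]' |egrep 'pos|force'
python3 -m jog '[{"rotation":[0,0,0],"dp":[0,25,0],"grip":0},{"rotation":[0,0,0],"dp":[0,25,0],"grip":0},{"rotation":[0,0,0],"dp":[0,25,0],"grip":0},{"rotation":[0,0,0],"dp":[0,25,0],"grip":0},{"rotation":[0,0,0],"dp":[0,25,0],"grip":0},{"rotation":[0,0,0],"dp":[0,20,0],"grip":0},{"rotation":[0,0,0],"dp":[0,0,0],"grip":0},{"rotation":[0,0,0],"dp":[0,0,0],"grip":0}]' |egrep 'pos|force'
python3 go.py 640 266 285 -4.3
```

```text
tool_pos: [0.705, 0.101, 0.2895]
force: [0.7, 0.1, -0.1]
grasp_force: 0.0
tool_pos: [0.7153, 0.2455, 0.2888]
force: [-0.5, -1.1, 0.5]
grasp_force: 0.0
pos [715.3 245.5 288.8] yaw -4.13 tilt 0.18 turn 0.17 dp [76.6 14.8  3.8] F [-0.5 -1.1  0.5] w 0.4 g 0.0 t 98.55
```

```bash

python3 -m jog '[{"rotation":[0,0,0],"dp":[10,2,1],"grip":0},{"rotation":[0,0,0],"dp":[10,2,1],"grip":0},{"rotation":[0,0,0],"dp":[10,2,1],"grip":0},{"rotation":[0,0,0],"dp":[10,2,0],"grip":0},{"rotation":[0,0,0],"dp":[10,0,0],"grip":0},{"rotation":[0,0,0],"dp":[8,0,0],"grip":0},{"rotation":[0,0,0],"dp":[8,0,0],"grip":0},{"rotation":[0,0,0],"dp":[8,0,0],"grip":0}]' |egrep 'pos|force'
python3 -m jog '[{"rotation":[0,0,0],"dp":[8,0,0],"grip":0},{"rotation":[0,0,0],"dp":[8,0,0],"grip":0},{"rotation":[0,0,0],"dp":[8,0,0],"grip":0},{"rotation":[0,0,0],"dp":[8,0,0],"grip":0},{"rotation":[0,0,0],"dp":[8,0,0],"grip":0},{"rotation":[0,0,0],"dp":[8,0,0],"grip":0},{"rotation":[0,0,0],"dp":[8,0,0],"grip":0},{"rotation":[0,0,0],"dp":[8,0,0],"grip":0}]' |egrep 'pos|force'
python3 -m jog '[{"rotation":[0,0,0],"dp":[0,0,0],"grip":0},{"rotation":[0,0,0],"dp":[0,0,0],"grip":0},{"rotation":[0,0,0],"dp":[0,0,0],"grip":0},{"rotation":[0,0,0],"dp":[0,0,0],"grip":0},{"rotation":[0,0,0],"dp":[0,0,0],"grip":0},{"rotation":[0,0,0],"dp":[0,0,0],"grip":0},{"rotation":[0,0,0],"dp":[0,0,0],"grip":0},{"rotation":[0,0,0],"dp":[0,0,0],"grip":0}]' |egrep 'pos|force'
python3 - <<'E'
from h import *
a=cap('side');cv2.imwrite('pics/shut_side.png',a['img']);b=cv2.imread('pics/side0.png')
d=cv2.absdiff(a['img'],b).max(2)[105:190,300:370];print('diff to shut bin',(d>40).sum(),d.size)
E
```

```text
tool_pos: [0.6427, 0.2551, 0.2871]
force: [0.1, 0.7, 0.6]
grasp_force: 0.2
tool_pos: [0.5778, 0.2626, 0.2868]
force: [-0.1, -0.1, 0.1]
grasp_force: 0.0
tool_pos: [0.5789, 0.2624, 0.2868]
force: [-1.5, 0.2, -0.1]
grasp_force: 0.0
diff to shut bin 229 5950
```

```bash

python3 -m jog '[{"rotation":[0,0,0],"dp":[15,-28,-5],"grip":20},{"rotation":[0,0,0],"dp":[15,-28,-5],"grip":20},{"rotation":[0,0,0],"dp":[15,-28,0],"grip":20},{"rotation":[0,0,0],"dp":[15,-28,0],"grip":20},{"rotation":[0,0,0],"dp":[15,-28,0],"grip":20},{"rotation":[0,0,0],"dp":[15,-28,0],"grip":20},{"rotation":[0,0,0],"dp":[15,-28,0],"grip":20},{"rotation":[0,0,0],"dp":[15,-28,0],"grip":20}]' |egrep 'pos|force'
python3 -m jog '[{"rotation":[0,0,0],"dp":[0,-28,0],"grip":20},{"rotation":[0,0,0],"dp":[0,-28,0],"grip":20},{"rotation":[0,0,0],"dp":[0,-28,0],"grip":20},{"rotation":[0,0,0],"dp":[0,-28,0],"grip":20},{"rotation":[0,0,0],"dp":[0,-28,0],"grip":20},{"rotation":[0,0,0],"dp":[0,-28,0],"grip":20},{"rotation":[0,0,0],"dp":[0,-28,0],"grip":20},{"rotation":[0,0,0],"dp":[0,0,0],"grip":20}]' |egrep 'pos|force'
python3 - <<'E'
from h import *
a=cap('side');b=cv2.imread('pics/side0.png')
d=cv2.absdiff(a['img'],b).max(2);print('bin side',(d[105:190,300:370]>40).sum(),'mug',(d[150:192,368:405]>40).sum(),'jar',(d[250:310,335:380]>40).sum())
c=cap('top');t=cv2.imread('pics/top0.png');d=cv2.absdiff(c['img'],t).max(2)
print('bin top',(d[155:225,70:180]>40).sum(),70*110,'pedal',(d[225:255,108:148]>40).sum(),'mug',(d[110:150,122:160]>40).sum(),'jar',(d[105:152,300:342]>40).sum())
h=cv2.cvtColor(c['img'],cv2.COLOR_BGR2HSV);H,S,V=[h[...,i].astype(int) for i in range(3)]
for r in rects(c,(H>17)&(H<30)&(S>60)&(V>90),.085,400):print('z85',[round(float(v),1) for v in r])
c=a;h=cv2.cvtColor(c['img'],cv2.COLOR_BGR2HSV);H,S,V=[h[...,i].astype(int) for i in range(3)]
for r in rects(c,(H>17)&(H<30)&(S>60)&(V>90),.085,400):print('side z85',[round(float(v),1) for v in r])
s=state();print(s['time_s'],s['force'])
E
```

```text
tool_pos: [0.4415, 0.0469, 0.2973]
force: [0.1, -1.6, 0.3]
grasp_force: 0.0
tool_pos: [0.4269, -0.1533, 0.2978]
force: [0.5, 0.1, -1.3]
grasp_force: 0.0
bin side 213 mug 41 jar 48
bin top 0 7700 pedal 11 mug 0 jar 0
z85 [664.7, -115.1, 132.6, 110.2, -5.8, 261.0, 153.0]
z85 [658.1, 56.8, 132.4, 112.6, -6.6, 205.0, 153.0]
side z85 [668.7, -114.6, 132.8, 122.1, -6.1, 345.0, 231.0]
side z85 [663.2, 57.6, 132.5, 122.2, -6.7, 354.0, 197.0]
side z85 [-662.1, 387.1, 1040.7, 232.1, -47.0, 84.0, 92.0]
102.0333 [0.68416732 0.3635083  0.90689148]
```

The bin matches its initial shut picture exactly. The mug and jar show no change. The lids sit within about 2 mm of the rim centres measured at the start. I'm handing the job in.

```bash
python3 -c "from plant import close_job;print(close_job())"
```

```text
the job is handed in; nothing more can be done
None
```

The job is handed in: both warped lids are in the shut bin, each canister is covered by a sound lid within about 2 mm of its rim centre, and the mug and jar match their starting pictures; I first misread the two warped lids as sound, set them on the canisters, and swapped them after re-testing.

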